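# Set out glue and cork rolls for re-corking a neck

## Robot

A 7-joint arm with a two-finger parallel gripper is mounted at the origin on the work surface. World frame = base frame: x ahead of the robot, y to its left, z up, the work surface at z = 0. Lengths are in m, angles in rad, forces in N, time in s.
With the tool pointing down it reaches from about 0.4 to 0.9 m from the base axis. Payload 5.5 kg.
Tool frame: the origin (TCP) lies on the centre line of the jaws, within the pads' length; the fingertips stand 25 mm ahead of it and the grasp point (between the pads) lies 6 mm ahead of it; z points along the fingers, y is the line along which they close (so a half turn about z gives the same grasp; the last joint's range is limited). The gripper opens to 85 mm and grips with 20 to 120 N. Pads are 22 mm wide; open, the fingers measure 114 mm over their backs; the gripper's body (76 mm by 85 mm) begins 54 mm behind the grasp point. The pads swing forward as they close: fully open they stand 13 mm farther back than shut.
Start: joints at [1.388, 0.501, -0.427, 1.55, 0.221, 1.138, -0.21], TCP at [0.28, -0.586, 0.256] pointing down, gripper open.
Joint ranges: [-2.88, 2.88], [-0.31, 2.03], [-1.54, 1.56], [0.2, 2.42], [-1.41, 4.55], [0.19, 2.02], [-2.57, 2.57]. Speed limits (rad/s): [2.57, 2.57, 3.14, 3.14, 3.14, 3.14, 3.14].

## Interface

Orientations are given as a 3x3 rotation matrix whose columns are the frame's x, y, z axes.
In Python, from station import telemetry, viewer, workorder gives the robot as it stands.
- The arm moves only by the shell command python3 -m pendant 'ROWS' [FORCE]. ROWS is a JSON object of lists of equal length, an entry for each row: "slide": the shift along the tool's x, y, z as a fraction of full scale, a list of three; "dr": the turn, a rotation vector about the tool's x, y, z as a fraction of full scale, a list of three; "gripper": the closure, from 0 (fully open) to 1 (shut). A call has 1 to 10 rows; each row is the pose to reach, as a shift and turn from the pose commanded when the call began, along the tool's axes at that moment, turning the shorter way round; what a row does not reach only later rows make up. Full scale, the value 1, is 0.5 m for a shift and 180 degrees for a turn. A row lasts 1/10 s, in which the tool goes at most 50 mm and 8.59 degrees, less where a joint would pass 70% of its speed; a pose out of reach is approached as far as the arm can. A call with a number of a shift or a turn outside -1 to 1 is refused whole. A call with a gripper value outside its range is refused whole. The fingers move at their own pace and stop on an object; FORCE is the grip in N (left out, the last holds). Time passes only in rows, so rows that repeat a pose let the fingers close. It gives the time, the measured TCP pose, the force, the opening and the grip force at its end, in the units of the state.
- telemetry.state(): the state, without advancing time (a new reading comes with each control period).
- viewer.capture(name): name is "scene" or "top" or "wrist"; returns a dict with "image" (420x560x3 uint8, red, green, blue), "z_map" (420x560 float32, m along the optical axis (not along the pixel's ray), 0 where there is no reading), "mtx" (3x3 intrinsics, pixels), "T" (4x4, takes a point from camera to world coordinates); the wrist camera has in their place "tool_from_camera" (4x4, takes a point from camera to tool coordinates, whose origin is the TCP and whose axes are the flange's). Camera axes: x right, y up, looking along -z (the intrinsics and any distortion apply to the point x, -y, -z); pixel columns grow to the right and rows downward; lengths in m; the calibration is good to about 2 mm. A picture is of the moment at which its call begins: read the wrist's pose just before it.
- workorder.hand_in(): hands the job in; it is judged then, once.
The state is a dict: "t": time; "q": joint angles; "qvel": joint speeds; "joint_efforts": joint torques, N m; "eef_pos": TCP position; "tool_rot": TCP orientation; "force": force on the tool from outside, world axes, zero at the start; "moment": the same for the moment, N m; "gripper_width": finger opening in m; "finger_force": force on a finger pad.
Only numpy, scipy, OpenCV 4.12 (cv2) and the standard library are available. Lean on these libraries where they do the work, as an engineer would, in place of code of your own. Each camera call takes 0.05 s, during which the arm holds its last target. There are 200 camera calls.

## Task

Get the table ready for re-corking the neck: first take the glue pot off its stand by the handle, without tipping it, and stand it squarely on the rubber coaster, fully on it. Then slide every roll of cork strip up off the spindles and lay them flat side by side in the steel tray; only when all of them are in, dip the bristles of the brush well down into the pot for a moment (about half the pot's depth) and lay the whole brush back on its white tile. Leave the neck, swage block, key guard and rod-driver where they are.

Things in the scene. Friction and masses are not known exactly. Their poses are not given: they have to be found in the camera images.
- pot: open aluminium glue pot: round, 96 mm outside, 60 mm high, wall 4 mm, floor 5 mm thick. One straight wooden side handle along the pot's own -x: a bar 14 mm wide, 18 mm high, from 48 to 120 mm from the pot's axis, centre line 46 mm above the underside (good grip 80 mm from the axis). 0.22 kg. Origin: centre of the underside; z up through the mouth
- stand: fixed round dark steel pot stand, 140 mm across, 25 mm high; the pot starts on it. Origin: centre of the underside
- coaster: fixed round black rubber coaster, 140 mm across, 6 mm thick, beside the stand. Origin: centre of the underside
- board: fixed dark wooden spindle board 84 x 306 x 12 mm (x, y, z) with four upright steel spindles in a row along its y at y = -112.5, -37.5, 37.5 and 112.5 mm; each spindle is 16 mm thick and ends 50 mm above the board's top (62 mm above the table). Origin: centre of the underside
- tray: loose shallow steel tray 140 x 290 x 20 mm (x, y, z), wall and floor 5 mm, open at the top. Origin: centre of the underside; y along its length
- brush: flat glue brush 180 mm long: wooden handle 16 mm wide and 14 mm high (115 mm of it), brass ferrule 20 mm wide, dark bristles 18 x 10 mm and 40 mm long. Mass 50 g. It lies on the white tile. Origin: middle of its length, on its underside; x points from the handle to the bristles, z up
- brush_tip (a point): end of the bristles, at x = 90 mm in the brush's frame, 7 mm above its underside
- brush_end (a point): end of the brush's handle, at x = -90 mm, 7 mm above its underside
- tile: fixed white glazed tile 230 x 120 x 5 mm (x, y, z) on which the brush lies along x. Origin: centre of the underside
- neck: bystander: gold-lacquered alto neck upright in a brass spring clip on a wooden block, 158 mm high. Origin: under the upright tube
- swage: bystander: black cast-iron swage block 80 x 100 x 45 mm. Origin: centre of the underside
- guard: bystander: copper key guard, a plate 50 x 80 mm on three feet, 30 mm high. Origin: centre of the underside
- driver: bystander: chrome rod-driver lying flat, 180 mm long, 16 mm thick. Origin: near the middle, on the underside
- roll1: roll of wound cork strip: a ring 56 mm outside, 22 mm hole, 30 mm high, 45 g; if present (three or four of the four are) it starts on a spindle of the board, flat on the board. Origin: the middle of the ring (15 mm above its underside); z along its hole
- roll2: roll of wound cork strip: a ring 56 mm outside, 22 mm hole, 30 mm high, 45 g; if present (three or four of the four are) it starts on a spindle of the board, flat on the board. Origin: the middle of the ring (15 mm above its underside); z along its hole
- roll3: roll of wound cork strip: a ring 56 mm outside, 22 mm hole, 30 mm high, 45 g; if present (three or four of the four are) it starts on a spindle of the board, flat on the board. Origin: the middle of the ring (15 mm above its underside); z along its hole
- roll4: roll of wound cork strip: a ring 56 mm outside, 22 mm hole, 30 mm high, 45 g; if present (three or four of the four are) it starts on a spindle of the board, flat on the board. Origin: the middle of the ring (15 mm above its underside); z along its hole
Mind the look-alikes: they are no part of the job. What is shaped like the roll4 but green is not meant.

How it is judged:
By the outcome, as a careful person would: the job done as asked, in the order asked, and still so for the second after the job is handed in, with the robot touching nothing.
Of roll1, roll2, roll3, roll4 only 3 to 4 are there at a start; the rules pass over those that are not, and their reading is None.
At some moment in a run one of tray, brush, pot may be knocked a few centimetres aside while the robot is not near it.
It also fails if it takes over 210 s, if anything falls off the work surface, if the arm or the gripper's body presses on something with over 40 N, if the wrist force passes 120 N, or if a joint passes its speed limit or range.

## Working session

There is one attempt and no reset: what is moved stays moved. The work goes in short steps, Python scripts to look and compute and a shell command to move; the robot and the scene stay as the last step left them, time stands still between calls to the robot, and variables do not carry over. Pictures are saved under pics/ and viewed, at most 14 in all, crops included, and the job is handed in when it is done.

```bash
mkdir -p pics; ls; cat > h.py <<'E'
import numpy as np, cv2
from station import telemetry, viewer
def cap(n,save=None):
    s=telemetry.state(); c=viewer.capture(n)
    if n=="wrist":
        T=np.eye(4);T[:3,:3]=np.array(s["tool_rot"]);T[:3,3]=s["eef_pos"]
        c["T"]=T@np.array(c["tool_from_camera"])
    c["T"]=np.array(c["T"]);c["mtx"]=np.array(c["mtx"])
    if save: cv2.imwrite("pics/"+save+".png",cv2.cvtColor(c["image"],cv2.COLOR_RGB2BGR))
    return c
def ray(c,u,v):
    K=c["mtx"];d=np.linalg.inv(K)@np.array([u,v,1.]);d=np.array([d[0],-d[1],-d[2]])
    return c["T"][:3,3],c["T"][:3,:3]@d
def onplane(c,u,v,z):
    o,d=ray(c,u,v);return o+d*(z-o[2])/d[2]
def cloud(c):
    z=c["z_map"];h,w=z.shape;u,v=np.meshgrid(np.arange(w),np.arange(h))
    K=c["mtx"];x=(u-K[0,2])/K[0,0]*z;y=(v-K[1,2])/K[1,1]*z
    P=np.stack([x,-y,-z],-1)@c["T"][:3,:3].T+c["T"][:3,3];P[z==0]=np.nan
    return P
E
python3 - <<'E'
from h import *
for n in("scene","top"):
    c=cap(n,n+"0");print(n,c.keys(),c["mtx"],c["T"].round(3))
print(telemetry.state())
E
```

```text
pics
scene dict_keys(['image', 'z_map', 'mtx', 'T']) [[381.06805794   0.         281.83178377]
 [  0.         381.06805794 215.65648544]
 [  0.           0.           1.        ]] [[-0.861 -0.377  0.342  0.888]
 [ 0.508 -0.659  0.554  0.539]
 [ 0.016  0.65   0.759  0.759]
 [ 0.     0.     0.     1.   ]]
top dict_keys(['image', 'z_map', 'mtx', 'T']) [[506.72269289   0.         276.93895608]
 [  0.         506.72269289 201.00008936]
 [  0.           0.           1.        ]] [[-0.008  0.981 -0.193  0.332]
 [-1.    -0.011 -0.016  0.024]
 [-0.018  0.193  0.981  1.397]
 [ 0.     0.     0.     1.   ]]
{'t': 0.1, 'q': array([ 1.38822757,  0.50179975, -0.42679951,  1.55136795,  0.22081339,
        1.13829091, -0.21028903]), 'qvel': array([ 0.00054482, -0.00110584,  0.00036639, -0.00164156,  0.00015412,
       -0.00088772,  0.00023802]), 'joint_efforts': array([-1.16522214e-02, -5.70810843e+01, -5.83849177e+00, -2.81746459e+01,
        1.05917186e-02,  5.57599560e-03,  1.12716940e-06]), 'eef_pos': array([ 0.27995015, -0.58596661,  0.25532432]), 'tool_rot': array([[ 9.02252600e-01,  4.31207277e-01, -7.28529459e-04],
       [ 4.31207888e-01, -9.02251082e-01,  1.65611411e-03],
       [ 5.68119622e-05, -1.80838091e-03, -9.99998363e-01]]), 'force': array([ 0.3179002 ,  0.42551073, -1.06837768]), 'moment': array([-0.0115723 , -0.02609713,  0.00858687]), 'finger_force': 0.0, 'gripper_width': 0.08569097939578005}
```

View pics/top0.png

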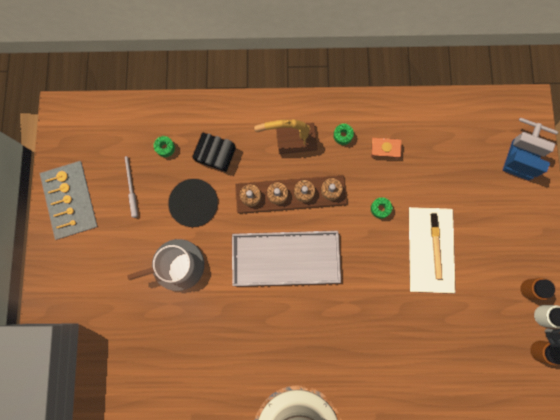

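View pics/scene0.png

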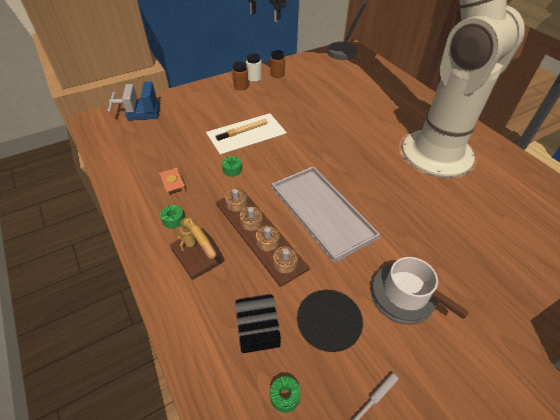

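The top view shows four cork rolls on the board (250,195), (278,193), (305,190) and (332,188). The pot on its stand is at (178,265) with its handle pointing left (+y), and the coaster is at (193,203). The tray is at (286,259), and the tile with the brush at (432,250), bristles up (+x). The green rings are the look-alikes. Next I measure all of these in both views.

```bash
cat > meas.py <<'E'
from h import *
def circ(p):
    A=np.c_[2*p,np.ones(len(p))];s=np.linalg.lstsq(A,(p**2).sum(1),rcond=None)[0];return s[:2],np.sqrt(s[2]+s[0]**2+s[1]**2)
def sel(P,x0,x1,y0,y1,z0,z1):
    q=P.reshape(-1,3);m=(q[:,0]>x0)&(q[:,0]<x1)&(q[:,1]>y0)&(q[:,1]<y1)&(q[:,2]>z0)&(q[:,2]<z1);return q[m]
def mask(c,lo,hi):
    return cv2.inRange(cv2.cvtColor(c["image"],cv2.COLOR_RGB2HSV),np.array(lo),np.array(hi))
def rect(p):
    r=cv2.minAreaRect((p[:,:2]*1000).astype(np.float32));return np.round(r[0],1),np.round(r[1],1),round(r[2],1)
def rm(a):return cv2.Rodrigues
E
python3 - <<'E'
from meas import *
C={n:cap(n) for n in("top","scene")}
P={n:cloud(C[n]) for n in C}
t=C["top"]
for nm,u,v,z in [("pot",178,265,.085),("coaster",193,203,.006),("tray",286,259,.02),("tile",432,250,.005),("r1",250,195,.042),("r4",332,188,.042),("neck",300,130,.1),("driver",130,190,.01),("swage",215,153,.045),("green",382,208,.03)]:
    print(nm,onplane(t,u,v,z).round(3),P["top"][v,u].round(3))
for n in C:
    p=P[n];c=C[n]
    pp=onplane(t,178,265,.085)
    print(n,"tablez",np.nanmedian(p[...,2][(abs(p[...,0]-.3)<.02)&(abs(p[...,1])<.1)]))
    q=sel(p,pp[0]-.08,pp[0]+.08,pp[1]-.08,pp[1]+.07,.080,.095);print(" potrim",len(q),circ(q[:,:2]),np.median(q[:,2]))
    q=sel(p,pp[0]-.15,pp[0]+.15,pp[1]+.055,pp[1]+.15,.05,.095);print(" handle",len(q),rect(q),np.percentile(q[:,2],[5,50,95]).round(3))
    h=mask(c,(0,0,0),(180,255,45)) # dark
    cp=onplane(t,193,203,.006);q=p[(h>0)];q=sel(q,cp[0]-.1,cp[0]+.1,cp[1]-.1,cp[1]+.1,-.003,.012);hull=cv2.convexHull((q[:,:2]*1e3).astype(np.float32));print(" coaster",cv2.minEnclosingCircle(hull),np.median(q[:,2]))
    for k,u in enumerate((250,278,305,332)):
        rp=onplane(t,u,(195,193,190,188)[k],.05)
        q=sel(p,rp[0]-.036,rp[0]+.036,rp[1]-.036,rp[1]+.036,.035,.05);q2=sel(p,rp[0]-.036,rp[0]+.036,rp[1]-.036,rp[1]+.036,.056,.07)
        print(" roll",len(q),rect(q),np.median(q[:,2]).round(4),"spindle",len(q2),q2.mean(0).round(4) if len(q2) else 0)
    tp=onplane(t,286,259,.02);q=sel(p,tp[0]-.12,tp[0]+.1,tp[1]-.17,tp[1]+.17,.013,.03);print(" tray",rect(q),np.percentile(q[:,2],[10,50,90]).round(4))
    bp=onplane(t,432,250,.005)
    w=mask(c,(0,0,150),(180,70,255));q=sel(p[w>0],bp[0]-.15,bp[0]+.15,bp[1]-.1,bp[1]+.1,-.003,.013);print(" tile",rect(q),np.median(q[:,2]))
    q=sel(p,bp[0]-.15,bp[0]+.15,bp[1]-.09,bp[1]+.09,.012,.03);print(" brush",rect(q),np.percentile(q[:,2],[10,50,90]).round(4))
E
```

```text
pot [0.425 0.303 0.085] [0.429 0.314 0.033]
coaster [0.604 0.283 0.006] [0.603 0.282 0.008]
tray [0.443 0.024 0.02 ] [0.445 0.024 0.003]
tile [ 0.465 -0.375  0.005] [ 0.465 -0.376  0.003]
r1 [0.617 0.12  0.042] [0.613 0.119 0.062]
r4 [ 0.634 -0.104  0.042] [ 0.629 -0.102  0.064]
neck [ 0.781 -0.018  0.1  ] [ 0.776 -0.017  0.114]
driver [0.642 0.461 0.01 ] [0.642 0.461 0.011]
swage [0.737 0.218 0.045] [0.737 0.218 0.046]
green [ 0.579 -0.24   0.03 ] [ 0.584 -0.245  0.003]
top tablez 0.0009764120348321192
 potrim 206 (array([0.42849098, 0.32223865]), np.float64(0.04600638075717084)) 0.08521127015620522
 handle 263 (array([409.9, 384.8]), array([ 45.9, 102. ]), 38.1) [0.055 0.08  0.087]
 coaster ((698.0056762695312, 190.6939697265625), 5.255916118621826) 0.010238405099506798
 roll 274 (array([617.7, 121.7]), array([52.4, 55.5]), 89.7) 0.0425 spindle 28 [0.6173 0.1225 0.0627]
 roll 272 (array([622.9,  48. ]), array([52.3, 56.3]), 89.3) 0.0428 spindle 27 [0.6223 0.0479 0.0622]
 roll 279 (array([628.1, -26.1]), array([52.1, 53.9]), 88.2) 0.043 spindle 26 [ 0.627  -0.0257  0.0627]
 roll 283
[... 612 characters left out ...]
68.32074737548828) 0.007003952094843391
 roll 365 (array([622. , 123.7]), array([54.4, 54.5]), 1.8) 0.043 spindle 40 [0.6222 0.1245 0.062 ]
 roll 327 (array([627.1,  50.2]), array([55.6, 52.5]), 60.1) 0.043 spindle 38 [0.627  0.0502 0.0617]
 roll 283 (array([632.7, -23.5]), array([54. , 52.4]), 63.7) 0.0428 spindle 36 [ 0.6328 -0.0243  0.0614]
 roll 259 (array([ 636.9, -100. ]), array([53.3, 53.7]), 84.4) 0.0431 spindle 31 [ 0.6378 -0.0993  0.0616]
 tray (array([449.7,  26.8]), array([142.1, 292.1]), 1.2) [0.0145 0.0195 0.0219]
 tile (array([ 468.5, -370.1]), array([124.6, 232.8]), 86.8) 0.006253919358899851
 brush (array([ 481.3, -379.9]), array([ 24.3, 176.8]), 88.1) [0.0138 0.0189 0.0211]
```

```bash
cat > go.py <<'E'
# usage: go.py x y z yaw_deg [tilt_deg about tool y, after yaw]: TCP target, tool down, tool x at yaw -> slide, dr to type
import sys
from h import *
from scipy.spatial.transform import Rotation as Ro
a=[float(v) for v in sys.argv[1:]]
s=telemetry.state();R=np.array(s["tool_rot"]);p=np.array(s["eef_pos"])
if len(a)<4: T=R
else:
    c,n=np.cos(np.deg2rad(a[3])),np.sin(np.deg2rad(a[3]));T=np.array([[c,n,0],[n,-c,0],[0,0,-1]])
    if len(a)>4:T=T@Ro.from_euler("y",a[4],degrees=True).as_matrix()
d=R.T@(np.array(a[:3])-p)
r=Ro.from_matrix(R.T@T).as_rotvec()/np.pi
print("slide",(d/.5).round(4).tolist(),"dr",r.round(4).tolist(),"rows>=",int(np.ceil(max(np.linalg.norm(d)/.05,np.linalg.norm(r)*180/8.59))))
print("now",p.round(4),"yaw",np.rad2deg(np.arctan2(R[1,0],R[0,0])).round(1),"tooldown",R[2,2].round(4),"q",s["q"].round(2),"w",round(s["gripper_width"],4),"ff",round(s["finger_force"],1),"F",s["force"].round(1),"t",s["t"])
E
cat > pot.py <<'E'
from meas import *
def pot(z=.085,pc=(.431,.323),n=("top","scene")):
  for k in n:
    c=cap(k);p=cloud(c)
    q=sel(p,pc[0]-.065,pc[0]+.065,pc[1]-.065,pc[1]+.065,z-.004,z+.006)
    for _ in range(3):
        cc,r=circ(q[:,:2]);e=abs(np.hypot(*(q[:,:2]-cc).T)-r);q=q[e<.004]
    w=sel(p,pc[0]-.15,pc[0]+.15,pc[1]-.15,pc[1]+.15,z-.012,z+.004);d=w[:,:2]-cc;rr=np.hypot(*d.T);w=w[(rr>.06)&(rr<.125)]
    d=w[:,:2]-cc;m=d.mean(0)
    print(k,"pot",cc.round(4),r.round(4),"rim z",np.median(q[:,2]).round(4),"handle n",len(w),"dir",np.rad2deg(np.arctan2(m[1],m[0])).round(1),"maxr",np.hypot(*d.T).max().round(3),"topz",np.median(w[:,2]).round(4))
if __name__=="__main__":
    import sys;a=[float(x) for x in sys.argv[1:]]
    pot(a[0],a[1:3]) if a else pot()
E
cat > brush.py <<'E'
from meas import *
def brush(cx=.47,cy=-.374):
  for k in("top","scene"):
    c=cap(k);p=cloud(c);hsv=cv2.cvtColor(c["image"],cv2.COLOR_RGB2HSV)
    X,Y,Z=p[...,0],p[...,1],p[...,2]
    roi=((abs(X-cx)<.16)&(abs(Y-cy)<.1)&(Z<.04))
    tile=((hsv[...,1]<60)&(hsv[...,2]>120)&roi).astype(np.uint8)
    n,l,st,_=cv2.connectedComponentsWithStats(tile);tile=(l==1+np.argmax(st[1:,4])).astype(np.uint8)
    cn=max(cv2.findContours(tile,0,2)[0],key=cv2.contourArea);hull=cv2.convexHull(cn)
    f=np.zeros_like(tile);cv2.fillConvexPoly(f,hull,1)
    tw=np.array([onplane(c,*x[0],.005)[:2] for x in hull]);print(k,"tile",rect(tw),"z",np.median(Z[tile>0]).round(4))
    b=(cv2.erode(f,np.ones((3,3)))-tile)==1
    ys,xs=np.nonzero((b)&((hsv[...,1]>90)|(hsv[...,2]<80)))
    w=np.array([onplane(c,u,v,.012)[:2] for u,v in zip(xs,ys)])
    dk=hsv[ys,xs,2]<70
    print("  brush",rect(w),"bristle mean",w[dk].mean(0).round(4),dk.sum(),"z",np.percentile(Z[ys,xs],[50,90]).round(4))
if __name__=="__main__":brush()
E
python3 pot.py; python3 brush.py
python3 go.py 0.417 0.402 0.2 0; python3 go.py 0.417 0.402 0.2 100
python3 - <<'E'
from meas import *
for k in("top","scene"):
    c=cap(k);h=mask(c,(0,0,0),(180,255,60));P=cloud(c)
    h[~((abs(P[...,0]-.606)<.09)&(abs(P[...,1]-.287)<.085))]=0
    h=cv2.morphologyEx(h,cv2.MORPH_OPEN,np.ones((5,5)))
    cn=max(cv2.findContours(h,0,1)[0],key=cv2.contourArea)[:,0]
    w=np.array([onplane(c,u,v,.006)[:2] for u,v in cn]);print(k,circ(w))
E
```

```text
top pot [0.4285 0.3222] 0.046 rim z 0.0853 handle n 126 dir 107.1 maxr 0.12 topz 0.0799
scene pot [0.4332 0.3232] 0.046 rim z 0.0851 handle n 237 dir 106.2 maxr 0.119 topz 0.0799
top tile (array([ 468.5, -372.6]), array([118.7, 228.6]), 87.3) z 0.0061
  brush (array([ 476.4, -384.2]), array([ 22.7, 174.6]), 89.2) bristle mean [ 0.5473 -0.3845] 61 z [nan nan]
scene tile (array([ 470.3, -371.3]), array([121.5, 228.2]), 87.2) z 0.0062
  brush (array([ 476.5, -383.7]), array([178.7,  34. ]), 0.3) bristle mean [ 0.5479 -0.3809] 52 z [0.0178 0.0215]
slide [1.0991, -1.6656, 0.1129] dr [-0.0001, -0.0, 0.1419] rows>= 20
now [ 0.2803 -0.5864  0.2561] yaw 25.5 tooldown -1.0 q [ 1.39  0.5  -0.43  1.55  0.22  1.14 -0.21] w 0.0854 ff 0.0 F [0.2 0.6 0.2] t 0.4
slide [1.0991, -1.6656, 0.1129] dr [-0.0001, -0.0001, -0.4136] rows>= 20
now [ 0.2803 -0.5864  0.2561] yaw 25.5 tooldown -1.0 q [ 1.39  0.5  -0.43  1.55  0.22  1.14 -0.21] w 0.0854 ff 0.0 F [0.2 0.6 0.2] t 0.4
top (array([0.60526587, 0.28278718]), np.float64(0.06507327411008022))
scene (array([0.60843772, 0.28690039]), np.float64(0.06682358775965778))
```

```bash
python3 go.py 0.5 -0.15 0.3 65
```

```text
slide [0.7729, -0.5981, -0.0874] dr [-0.0, -0.0, -0.2192] rows>= 10
now [ 0.2803 -0.5865  0.2563] yaw 25.5 tooldown -1.0 q [ 1.39  0.5  -0.43  1.55  0.22  1.14 -0.21] w 0.0854 ff 0.0 F [ 0.4  0.5 -0.6] t 0.5
```

```bash
python3 -m pendant '{"slide":[[0.77,-0.6,-0.087],[0.77,-0.6,-0.087],[0.77,-0.6,-0.087],[0.77,-0.6,-0.087],[0.77,-0.6,-0.087],[0.77,-0.6,-0.087],[0.77,-0.6,-0.087],[0.77,-0.6,-0.087],[0.77,-0.6,-0.087],[0.77,-0.6,-0.087]],"dr":[[0,0,-0.22],[0,0,-0.22],[0,0,-0.22],[0,0,-0.22],[0,0,-0.22],[0,0,-0.22],[0,0,-0.22],[0,0,-0.22],[0,0,-0.22],[0,0,-0.22]],"gripper":[0,0,0,0,0,0,0,0,0,0]}'; python3 go.py 0.408 0.399 0.18 106.6
```

```text
t: 1.5
eef_pos: [0.4994, -0.1467, 0.3007]
tool_rot: [[0.419, 0.908, 0.002], [0.908, -0.419, -0.0], [0.0, 0.002, -1.0]]
force: [1.7, -0.2, -0.4]
gripper_width: 0.0849
finger_force: 0.0
slide [0.9146, -0.6232, 0.2407] dr [0.0005, 0.0001, -0.2297] rows>= 12
now [ 0.4994 -0.1467  0.3007] yaw 65.3 tooldown -1.0 q [ 0.91  0.28 -0.8   1.81  0.22  1.14 -0.39] w 0.0849 ff 0.0 F [ 1.7 -0.2 -0.4] t 1.5
```

```bash
python3 -m pendant '{"slide":[[0.91,-0.62,0.24],[0.91,-0.62,0.24],[0.91,-0.62,0.24],[0.91,-0.62,0.24],[0.91,-0.62,0.24],[0.91,-0.62,0.24],[0.91,-0.62,0.24],[0.91,-0.62,0.24],[0.91,-0.62,0.24],[0.91,-0.62,0.24]],"dr":[[0,0,-0.23],[0,0,-0.23],[0,0,-0.23],[0,0,-0.23],[0,0,-0.23],[0,0,-0.23],[0,0,-0.23],[0,0,-0.23],[0,0,-0.23],[0,0,-0.23]],"gripper":[0,0,0,0,0,0,0,0,0,0]}'; python3 go.py 0.408 0.399 0.18 106.6
```

```text
t: 2.5
eef_pos: [0.4182, 0.3339, 0.193]
tool_rot: [[-0.284, 0.959, 0.001], [0.959, 0.284, -0.0], [-0.0, 0.001, -1.0]]
force: [1.1, -0.1, 0.5]
gripper_width: 0.0856
finger_force: 0.0
slide [0.1307, 0.0173, 0.0259] dr [0.0002, 0.0001, -0.0006] rows>= 2
now [0.4182 0.3339 0.193 ] yaw 106.5 tooldown -1.0 q [ 0.02  0.51 -0.95  1.89  0.49  1.   -0.86] w 0.0856 ff 0.0 F [ 1.1 -0.1  0.5] t 2.5
```

```bash
python3 -m pendant '{"slide":[[0.12,0.017,0.026],[0.12,0.017,0.026],[0.12,0.017,0.026],[0.12,0.017,0.026],[0.12,0.017,0.026]],"dr":[[0,0,0],[0,0,0],[0,0,0],[0,0,0],[0,0,0]],"gripper":[0,0,0,0,0]}'; python3 go.py 0.408 0.399 0.18 106.6; python3 -c "
from h import *
c=cap('wrist','w1');P=cloud(c);print(c['tool_from_camera'],c['mtx'])
z=P[...,2];print(np.nanmin(z),np.isnan(z).sum())"
```

```text
t: 3.0
eef_pos: [0.4108, 0.3901, 0.1804]
tool_rot: [[-0.282, 0.959, 0.001], [0.959, 0.282, -0.001], [-0.002, 0.0, -1.0]]
force: [-0.8, 1.1, 0.2]
gripper_width: 0.0856
finger_force: 0.0
slide [0.0187, -0.0003, 0.0008] dr [0.0001, 0.0005, -0.0012] rows>= 1
now [0.4108 0.3901 0.1804] yaw 106.4 tooldown -1.0 q [-0.12  0.58 -0.91  1.82  0.54  1.01 -0.97] w 0.0856 ff 0.0 F [-0.8  1.1  0.2] t 3.0
[[ 3.77427701e-04  9.63454725e-01  2.67870959e-01  6.69196733e-02]
 [ 9.99999134e-01 -7.01331307e-04  1.11349729e-03  3.78061572e-04]
 [ 1.26067052e-03  2.67870307e-01 -9.63454155e-01 -1.18185009e-01]
 [ 0.00000000e+00  0.00000000e+00  0.00000000e+00  1.00000000e+00]] [[316.4938718    0.         281.61552634]
 [  0.         316.4938718  208.86228391]
 [  0.           0.           1.        ]]
-0.0029976046500498343 940
```

View pics/w1.png

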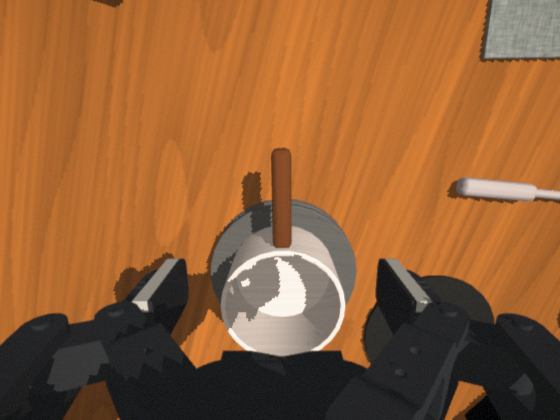

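The wrist view shows the handle at column 282, centred between the jaws, with the pot mouth around (283,305). I check the position with wrist depth before descending.

```bash
python3 -c "
from pot import *
pot(n=('wrist',))"; python3 go.py 0.408 0.399 0.066 106.6
```

```text
wrist pot [0.4313 0.3229] 0.0454 rim z 0.0849 handle n 1577 dir 107.1 maxr 0.119 topz 0.08
slide [0.0188, -0.0007, 0.2292] dr [0.0002, 0.0004, -0.0013] rows>= 3
now [0.4109 0.3902 0.1806] yaw 106.4 tooldown -1.0 q [-0.12  0.58 -0.91  1.82  0.54  1.01 -0.97] w 0.0856 ff 0.0 F [-0.2  0.1  0.5] t 3.1
```

```bash
python3 -m pendant '{"slide":[[0.019,0,0.05],[0.019,0,0.1],[0.019,0,0.15],[0.019,0,0.19],[0.019,0,0.207],[0.019,0,0.207],[0.019,0,0.207]],"dr":[[0,0,0],[0,0,0],[0,0,0],[0,0,0],[0,0,0],[0,0,0],[0,0,0]],"gripper":[0.3,0.3,0.3,0.3,0.3,0.3,0.3]}' 70 &&
python3 -m pendant '{"slide":[[0,0,0],[0,0,0],[0,0,0],[0,0,0],[0,0,0],[0,0,0],[0,0,0],[0,0,0]],"dr":[[0,0,0],[0,0,0],[0,0,0],[0,0,0],[0,0,0],[0,0,0],[0,0,0],[0,0,0]],"gripper":[1,1,1,1,1,1,1,1]}' 70; python3 go.py 0.408 0.399 0.077 106.6
```

```text
t: 3.8
eef_pos: [0.4074, 0.4013, 0.0778]
tool_rot: [[-0.284, 0.959, 0.001], [0.959, 0.284, 0.001], [0.001, 0.001, -1.0]]
force: [-0.2, 0.4, 0.3]
gripper_width: 0.0599
finger_force: 0.0
t: 4.6
eef_pos: [0.4072, 0.4016, 0.0775]
tool_rot: [[-0.285, 0.959, 0.001], [0.959, 0.285, 0.001], [0.0, 0.001, -1.0]]
force: [0.2, -0.5, 5.9]
gripper_width: 0.0129
finger_force: 71.0
slide [-0.0055, -0.0, 0.001] dr [0.0004, -0.0001, -0.0003] rows>= 1
now [0.4072 0.4016 0.0775] yaw 106.5 tooldown -1.0 q [-0.23  0.72 -0.8   1.86  0.68  0.85 -1.08] w 0.0129 ff 71.0 F [ 0.2 -0.5  5.9] t 4.6
```

```bash
python3 -m pendant '{"slide":[[0,0,-0.01],[0,0,-0.03],[0,0,-0.05],[0,0,-0.07],[0,0,-0.09],[0,0,-0.1],[0,0,-0.1],[0,0,-0.1]],"dr":[[0,0,0],[0,0,0],[0,0,0],[0,0,0],[0,0,0],[0,0,0],[0,0,0],[0,0,0]],"gripper":[1,1,1,1,1,1,1,1]}' 100; python3 - <<'E'
from meas import *
for k in("wrist","scene"):
    c=cap(k,"lift_"+k);p=cloud(c);q=sel(p,.431-.06,.431+.06,.323-.06,.323+.05,.115,.16)
    m=np.ones(len(q),bool)
    for _ in range(4):
        q2=q[m];A=np.c_[q2[:,:2]-[.431,.323],np.ones(len(q2))];x=np.linalg.lstsq(A,q2[:,2],rcond=None)[0]
        e=q[:,2]-np.c_[q[:,:2]-[.431,.323],np.ones(len(q))]@x;m=(e>-.003)&(e<.006)
    print(k,m.sum(),x, circ(q[m][:,:2]))
E
python3 go.py 0.583 0.363 0.127
```

```text
t: 5.4
eef_pos: [0.4069, 0.401, 0.1268]
tool_rot: [[-0.284, 0.959, 0.0], [0.959, 0.284, -0.0], [-0.0, 0.0, -1.0]]
force: [-0.8, 0.5, -3.1]
gripper_width: 0.0125
finger_force: 97.6
wrist 206 [-0.4013743   1.45650516  0.05081101] (array([0.41773132, 0.36432791]), np.float64(0.00901986078992894))
scene 358 [ 0.00242794 -0.00293214  0.13309609] (array([0.43218119, 0.32239232]), np.float64(0.045832464071886396))
slide [-0.1731, 0.3167, -0.0014] dr [0.0, 0.0, 0.0] rows>= 4
now [0.4066 0.4009 0.1264] yaw 106.5 tooldown -1.0 q [-0.19  0.65 -0.86  1.84  0.61  0.93 -1.03] w 0.0124 ff 97.6 F [ 0.5 -0.4 -2.1] t 5.5
```

View pics/lift_scene.png

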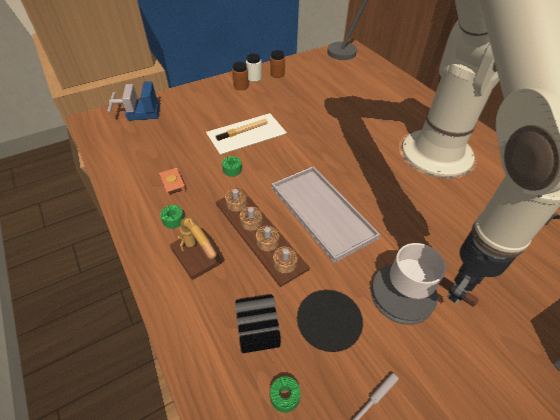

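The pot is level in the air, with the rim at z 0.133. I carry it over the coaster at (330,320).

```bash
python3 -m pendant '{"slide":[[-0.015,0.027,0],[-0.043,0.08,0],[-0.075,0.14,0],[-0.108,0.2,0],[-0.14,0.26,0],[-0.161,0.3,0],[-0.172,0.319,0],[-0.172,0.319,0],[-0.172,0.319,0],[-0.172,0.319,0]],"dr":[[0,0,0],[0,0,0],[0,0,0],[0,0,0],[0,0,0],[0,0,0],[0,0,0],[0,0,0],[0,0,0],[0,0,0]],"gripper":[1,1,1,1,1,1,1,1,1,1]}' && python3 -m pendant '{"slide":[[0,0,0.015],[0,0,0.035],[0,0,0.055],[0,0,0.075],[0,0,0.095],[0,0,0.11],[0,0,0.12],[0,0,0.125],[0,0,0.125]],"dr":[[0,0,0],[0,0,0],[0,0,0],[0,0,0],[0,0,0],[0,0,0],[0,0,0],[0,0,0],[0,0,0]],"gripper":[1,1,1,1,1,1,1,1,1]}'; python3 go.py 0.584 0.364 0.06; python3 pot.py 0.071 .607 .285
```

```text
t: 6.5
eef_pos: [0.5822, 0.3654, 0.1268]
tool_rot: [[-0.287, 0.958, -0.001], [0.958, 0.287, 0.0], [0.001, -0.001, -1.0]]
force: [-0.5, 0.4, -2.7]
gripper_width: 0.0121
finger_force: 97.7
t: 7.4
eef_pos: [0.5841, 0.3642, 0.0641]
tool_rot: [[-0.285, 0.959, -0.0], [0.959, 0.285, -0.0], [-0.0, -0.0, -1.0]]
force: [-0.6, -0.6, -3.2]
gripper_width: 0.0123
finger_force: 97.7
slide [-0.0003, -0.0003, 0.0081] dr [0.0, 0.0, 0.0] rows>= 1
now [0.5841 0.3642 0.0641] yaw 106.5 tooldown -1.0 q [-0.11  0.89 -0.76  1.55  0.69  0.98 -0.79] w 0.0123 ff 97.7 F [-0.6 -0.6 -3.2] t 7.4pot.py:9: RuntimeWarning: Mean of empty slice.
  d=w[:,:2]-cc;m=d.mean(0)
  ret = um.true_divide(
Traceback (most recent call last):
  File "pot.py", line 13, in <module>
    pot(a[0],a[1:3]) if a else pot()
    ~~~^^^^^^^^^^^^^
  File "pot.py", line 10, in pot
    print(k,"pot",cc.round(4),r.round(4),"rim z",np.median(q[:,2]).round(4),"handle n",len(w),"dir",np.rad2deg(np.arctan2(m[1],m[0])).round(1),"maxr",np.hypot(*d.T).max().round(3),"topz",np.median(w[:,2]).round(4))
                                                                                                                                                      ~~~~~~~~~~~~~~~~~~^^
ValueError: zero-size array to reduction operation maximum which has no identity
```

```bash
python3 -m pendant '{"slide":[[0,0,0.003],[0,0,0.006],[0,0,0.009],[0,0,0.0105],[0,0,0.0105],[0,0,0.0105]],"dr":[[0,0,0],[0,0,0],[0,0,0],[0,0,0],[0,0,0],[0,0,0]],"gripper":[1,1,1,1,1,1]}' && python3 -m pendant '{"slide":[[0,0,0],[0,0,0],[0,0,0],[0,0,0],[0,0,0],[0,0,0]],"dr":[[0,0,0],[0,0,0],[0,0,0],[0,0,0],[0,0,0],[0,0,0]],"gripper":[0.8,0.7,0.6,0.5,0.4,0.4]}' && python3 -m pendant '{"slide":[[0,0,-0.03],[0,0,-0.1],[0,0,-0.2],[0,0,-0.3],[0,0,-0.35],[0,0,-0.35]],"dr":[[0,0,0],[0,0,0],[0,0,0],[0,0,0],[0,0,0],[0,0,0]],"gripper":[0.4,0.4,0.4,0.4,0.4,0.4]}';  python3 pot.py 0.067 .607 .285; python3 -c "
from pot import *
pot(.067,(.607,.285),('wrist',))
"; python3 go.py 0.620 0.1231 0.2 86.4
```

```text
t: 8.05
eef_pos: [0.5842, 0.3642, 0.0592]
tool_rot: [[-0.285, 0.959, 0.0], [0.959, 0.285, -0.0], [-0.0, 0.0, -1.0]]
force: [0.5, -0.3, -2.4]
gripper_width: 0.0124
finger_force: 97.8
t: 8.65
eef_pos: [0.5842, 0.3642, 0.0591]
tool_rot: [[-0.285, 0.959, 0.0], [0.959, 0.285, 0.0], [0.0, 0.0, -1.0]]
force: [0.1, 0.2, -0.2]
gripper_width: 0.0515
finger_force: 0.0
t: 9.25
eef_pos: [0.5859, 0.3667, 0.2412]
tool_rot: [[-0.285, 0.959, 0.008], [0.959, 0.285, 0.006], [0.003, 0.009, -1.0]]
force: [-0.5, 0.9, -0.2]
gripper_width: 0.0513
finger_force: 0.0
top pot [0.6064 0.2837] 0.0442 rim z 0.0664 handle n 7 dir -37.4 maxr 0.125 topz 0.057
scene pot [0.6091 0.2858] 0.0458 rim z 0.0665 handle n 245 dir 105.8 maxr 0.12 topz 0.0611
wrist pot [0.6078 0.2852] 0.0456 rim z 0.066 handle n 925 dir 106.6 maxr 0.119 topz 0.061
slide [-0.4818, -0.0679, 0.0684] dr [-0.0, 0.0002, 0.1119] rows>= 5
now [0.584  0.3637 0.234 ] yaw 106.5 tooldown -1.0 q [-0.05  0.71 -0.87  1.45  0.56  1.23 -0.69] w 0.0513 ff 0.0 F [0.4 0.2 0.1] t 9.4
```

The pot is on the coaster and level: rim z 0.066, centre about (0.6075,0.285). Now the first roll.

```bash
python3 -m pendant '{"slide":[[-0.08,-0.01,0],[-0.18,-0.026,0],[-0.28,-0.04,0.02],[-0.38,-0.054,0.06],[-0.46,-0.065,0.1],[-0.482,-0.068,0.13],[-0.482,-0.068,0.13],[-0.482,-0.068,0.13]],"dr":[[0,0,0.07],[0,0,0.07],[0,0,0.07],[0,0,0.07],[0,0,0.07],[0,0,0.07],[0,0,0.07],[0,0,0.07]],"gripper":[0,0,0,0,0,0,0,0]}'; cat > rolls.py <<'E'
from meas import *
def rolls(k="wrist",z=.042,pts=((.620,.123),(.625,.049),(.630,-.025),(.635,-.1004))):
    p=cloud(cap(k))
    for x,y in pts:
        q=sel(p,x-.037,x+.037,y-.037,y+.037,z-.004,z+.005)
        if len(q)>20:
            (a,b),r=cv2.minEnclosingCircle((q[:,:2]*1e3).astype(np.float32));print(k,len(q),"encl",round(a,1),round(b,1),round(r,1),"med z",np.median(q[:,2]).round(4),"rect",rect(q))
if __name__=="__main__":rolls()
E
python3 rolls.py; python3 go.py .62 .123 .04 93.9
```

```text
t: 10.2
eef_pos: [0.6192, 0.1251, 0.1684]
tool_rot: [[-0.07, 0.998, -0.002], [0.998, 0.07, 0.002], [0.002, -0.002, -1.0]]
force: [0.2, 0.3, -0.3]
gripper_width: 0.0853
finger_force: 0.0
wrist 3025 encl 621.0 122.3 27.9 med z 0.0427 rect (array([620.8, 122.4]), array([55. , 54.7]), 8.9)
wrist 2409 encl 625.7 47.5 28.2 med z 0.0426 rect (array([626. ,  48.2]), array([54.7, 55. ]), 62.6)
wrist 616 encl 630.1 -11.7 23.2 med z 0.0423 rect (array([630.2,  -6.8]), array([16.8, 46. ]), 88.1)
slide [-0.0077, 0.0004, 0.2589] dr [-0.0001, -0.0008, 0.0012] rows>= 3
now [0.6196 0.1265 0.1695] yaw 94.1 tooldown -1.0 q [ 0.32  0.67 -0.8   1.66  0.54  1.05 -0.58] w 0.0855 ff 0.0 F [0.3 0.9 0.5] t 10.25
```

```bash
python3 -m pendant '{"slide":[[-0.0075,0.002,0.07],[-0.0075,0.002,0.15],[-0.0075,0.002,0.21],[-0.0075,0.002,0.245],[-0.0075,0.002,0.258],[-0.0075,0.002,0.258],[-0.0075,0.002,0.258]],"dr":[[0,0,0],[0,0,0],[0,0,0],[0,0,0],[0,0,0],[0,0,0],[0,0,0]],"gripper":[0,0,0,0,0,0,0]}' 35 && python3 -m pendant '{"slide":[[0,0,0],[0,0,0],[0,0,0],[0,0,0],[0,0,0],[0,0,0]],"dr":[[0,0,0],[0,0,0],[0,0,0],[0,0,0],[0,0,0],[0,0,0]],"gripper":[0.4,0.6,0.6,0.6,0.6,0.6]}' 35; python3 go.py .4456 .1257 .11 91.2
```

```text
t: 10.95
eef_pos: [0.6226, 0.121, 0.0418]
tool_rot: [[-0.07, 0.998, 0.003], [0.998, 0.07, 0.001], [0.001, 0.003, -1.0]]
force: [-0.1, 0.6, 1.0]
gripper_width: 0.0859
finger_force: 0.0
t: 11.55
eef_pos: [0.6224, 0.1199, 0.0414]
tool_rot: [[-0.068, 0.998, 0.002], [0.998, 0.068, 0.0], [-0.0, 0.002, -1.0]]
force: [-1.1, -0.2, 5.7]
gripper_width: 0.0541
finger_force: 38.0
slide [0.0358, -0.3517, -0.1379] dr [0.0007, 0.0, 0.0151] rows>= 4
now [0.6224 0.1199 0.0414] yaw 93.9 tooldown -1.0 q [ 0.26  0.82 -0.69  1.71  0.67  0.85 -0.67] w 0.0541 ff 38.0 F [-1.1 -0.2  5.7] t 11.55
```

```bash
python3 -m pendant '{"slide":[[0,0,-0.02],[0,0,-0.05],[0,0,-0.08],[0,0,-0.11],[0,0,-0.14],[0,0,-0.16],[0,0,-0.16],[0,0,-0.16]],"dr":[[0,0,0],[0,0,0],[0,0,0],[0,0,0],[0,0,0],[0,0,0],[0,0,0],[0,0,0]],"gripper":[0.6,0.6,0.6,0.6,0.6,0.6,0.6,0.6]}'; python3 - <<'E'
from meas import *
c=cap("scene","lift1");p=cloud(c);s=telemetry.state();x,y,_=s["eef_pos"]
q=sel(p,x-.025,x+.025,y-.045,y+.045,.09,.16);print(np.percentile(q[:,2],[5,50,95]))
c=cap("wrist");p=cloud(c)
import numpy as np
t=(p-np.array(s["eef_pos"]))@np.array(s["tool_rot"])
q=sel(t,-.01,.05,-.02,.02,-.03,.05);print(len(q),q[:,0].max(),np.percentile(q[:,2],[5,50,95]))
E
python3 go.py .4456 .1257 .12 91.2
python3 - <<'E'
from meas import *
for k in("top","scene"):
    c=cap(k);p=cloud(c);q=sel(p,.33,.57,-.15,.2,.013,.024);print(k,rect(q))
E
```

```text
t: 12.35
eef_pos: [0.6215, 0.1196, 0.1202]
tool_rot: [[-0.069, 0.998, 0.0], [0.998, 0.069, -0.0], [-0.0, 0.0, -1.0]]
force: [-0.1, 0.0, -1.1]
gripper_width: 0.0538
finger_force: 37.2
[0.0969843  0.12048739 0.12355275]
9312 0.030157011098723662 [-0.00231593 -0.00078054  0.02158683]
slide [0.0364, -0.349, -0.0009] dr [-0.0004, 0.0001, 0.0152] rows>= 4
now [0.6209 0.1195 0.1193] yaw 93.9 tooldown -1.0 q [ 0.3   0.73 -0.76  1.69  0.59  0.97 -0.61] w 0.0538 ff 37.2 F [-0.5 -0.3 -0.4] t 12.45
top (array([445.5,  45.1]), array([140.5, 252.4]), 1.2)
scene (array([449. ,  28.6]), array([142.8, 288. ]), 1.1)
```

View pics/lift1.png

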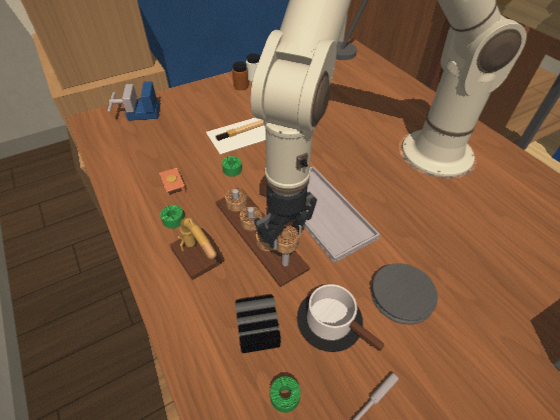

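The roll (290,240) is clear of its spindle, and the pot sits on the coaster with handle toward (370,340). I take the roll to the tray.

```bash
python3 -m pendant '{"slide":[[0.004,-0.04,0],[0.009,-0.1,0],[0.014,-0.16,0],[0.02,-0.22,0],[0.025,-0.28,0],[0.03,-0.33,0],[0.031,-0.349,0],[0.031,-0.349,0],[0.031,-0.349,0]],"dr":[[0,0,0.015],[0,0,0.015],[0,0,0.015],[0,0,0.015],[0,0,0.015],[0,0,0.015],[0,0,0.015],[0,0,0.015],[0,0,0.015]],"gripper":[0.6,0.6,0.6,0.6,0.6,0.6,0.6,0.6,0.6]}' && python3 -m pendant '{"slide":[[0,0,0.03],[0,0,0.07],[0,0,0.11],[0,0,0.14],[0,0,0.16],[0,0,0.166],[0,0,0.166],[0,0,0.166]],"dr":[[0,0,0],[0,0,0],[0,0,0],[0,0,0],[0,0,0],[0,0,0],[0,0,0],[0,0,0]],"gripper":[0.6,0.6,0.6,0.6,0.6,0.6,0.6,0.6]}'; python3 go.py .4456 .123 .036 91.2
```

```text
t: 13.45
eef_pos: [0.4479, 0.1233, 0.1204]
tool_rot: [[-0.021, 1.0, 0.002], [1.0, 0.021, 0.001], [0.001, 0.002, -1.0]]
force: [-0.6, 1.2, 0.2]
gripper_width: 0.0536
finger_force: 37.2
t: 14.25
eef_pos: [0.447, 0.1236, 0.0376]
tool_rot: [[-0.022, 1.0, 0.001], [1.0, 0.022, 0.0], [0.0, 0.001, -1.0]]
force: [1.0, 0.1, -0.8]
gripper_width: 0.0537
finger_force: 37.2
slide [-0.0011, -0.0028, 0.0031] dr [0.0003, -0.0001, 0.0002] rows>= 1
now [0.447  0.1236 0.0376] yaw 91.2 tooldown -1.0 q [ 0.25  0.62 -0.69  2.14  0.69  0.62 -0.92] w 0.0537 ff 37.2 F [ 1.   0.1 -0.8] t 14.25
```

```bash
python3 -m pendant '{"slide":[[0,0,0.003],[0,0,0.005],[0,0,0.005],[0,0,0.005],[0,0,0.005],[0,0,0.005],[0,0,0.005],[0,0,0.005]],"dr":[[0,0,0],[0,0,0],[0,0,0],[0,0,0],[0,0,0],[0,0,0],[0,0,0],[0,0,0]],"gripper":[0.6,0.6,0.5,0.4,0.3,0.2,0.15,0.15]}' && python3 -m pendant '{"slide":[[0,0,-0.05],[0,0,-0.13],[0,0,-0.2],[-0.04,0.09,-0.24],[-0.08,0.18,-0.24],[-0.12,0.27,-0.24],[-0.157,0.355,-0.24],[-0.157,0.355,-0.24],[-0.157,0.355,-0.24],[-0.157,0.355,-0.24]],"dr":[[0,0,0],[0,0,0],[0,0,0],[0,0,-0.015],[0,0,-0.015],[0,0,-0.015],[0,0,-0.015],[0,0,-0.015],[0,0,-0.015],[0,0,-0.015]],"gripper":[0.15,0.15,0.1,0,0,0,0,0,0,0]}' && python3 -m pendant '{"slide":[[0,0,0],[0,0,0]],"dr":[[0,0,0],[0,0,0]],"gripper":[0,0]}'; python3 go.py .626 .0485 .042 93.9; python3 - <<'E'
from rolls import *
rolls()
rolls("scene",.035,((.447,.126),))
rolls("scene")
E
```

```text
t: 15.05
eef_pos: [0.4463, 0.1233, 0.0346]
tool_rot: [[-0.022, 1.0, 0.0], [1.0, 0.022, 0.0], [0.0, 0.0, -1.0]]
force: [-0.3, 1.0, -0.2]
gripper_width: 0.0725
finger_force: 0.0
t: 16.05
eef_pos: [0.6241, 0.0498, 0.1542]
tool_rot: [[-0.07, 0.998, -0.002], [0.998, 0.07, 0.001], [0.001, -0.001, -1.0]]
force: [-0.2, -0.5, 1.5]
gripper_width: 0.085
finger_force: 0.0
t: 16.25
eef_pos: [0.6246, 0.0495, 0.1549]
tool_rot: [[-0.071, 0.998, -0.0], [0.998, 0.071, -0.0], [-0.0, -0.0, -1.0]]
force: [0.7, -0.0, -0.4]
gripper_width: 0.0854
finger_force: 0.0
slide [-0.002, 0.0026, 0.2258] dr [-0.0, 0.0001, 0.0008] rows>= 3
now [0.6246 0.0495 0.1549] yaw 94.0 tooldown -1.0 q [ 0.44  0.68 -0.8   1.69  0.55  1.02 -0.48] w 0.0854 ff 0.0 F [ 0.7 -0.  -0.4] t 16.25
wrist 3345 encl 625.8 47.6 27.9 med z 0.0427 rect (array([625.9,  47.7]), array([54.6, 54.8]), 8.5)
wrist 2636 encl 631.3 -26.5 28.1 med z 0.0426 rect (array([631.4, -26.2]), array([54.6, 55.2]), 2.0)
wrist 179 encl 634.4 -78.6 14.9 med z 0.0412 rect (array([634.4, -77. ]), array([29.9,  6.3]), 0.8)
scene 295 encl 447.8 127.5 28.3 med z 0.0361 rect (array([447.9, 127.7]), array([53.7, 54.8]), 66.7)
scene 293 encl 627.1 48.7 28.8 med z 0.0431 rect (array([626.5,  49.5]), array([53.9, 52.5]), 61.6)
scene 222 encl 631.3 -24.9 28.4 med z 0.0428 rect (array([632.7, -21.6]), array([48.7, 55.1]), 80.0)
scene 95 encl 646.0 -102.5 25.8 med z 0.0432 rect (array([ 652.3, -104.3]), array([51.4, 22.4]), 72.5)
```

```bash
python3 -m pendant '{"slide":[[-0.0035,0.002,0.05],[-0.0035,0.002,0.12],[-0.0035,0.002,0.18],[-0.0035,0.002,0.213],[-0.0035,0.002,0.226],[-0.0035,0.002,0.226],[-0.0035,0.002,0.226]],"dr":[[0,0,0],[0,0,0],[0,0,0],[0,0,0],[0,0,0],[0,0,0],[0,0,0]],"gripper":[0,0,0,0,0,0,0]}' 35 && python3 -m pendant '{"slide":[[0,0,0],[0,0,0],[0,0,0],[0,0,0],[0,0,0],[0,0,0]],"dr":[[0,0,0],[0,0,0],[0,0,0],[0,0,0],[0,0,0],[0,0,0]],"gripper":[0.4,0.6,0.6,0.6,0.6,0.6]}' 35 && python3 -m pendant '{"slide":[[0,0,-0.02],[0,0,-0.05],[0,0,-0.08],[0,0,-0.11],[0,0,-0.14],[0,0,-0.16],[0,0,-0.16],[0,0,-0.16]],"dr":[[0,0,0],[0,0,0],[0,0,0],[0,0,0],[0,0,0],[0,0,0],[0,0,0],[0,0,0]],"gripper":[0.6,0.6,0.6,0.6,0.6,0.6,0.6,0.6]}';  python3 go.py .447 .0597 .0355 91.2;cat > held.py <<'E'
from meas import *
s=telemetry.state();p=cloud(cap("wrist"));t=(p-np.array(s["eef_pos"]))@np.array(s["tool_rot"])
q=sel(t,-.01,.05,-.012,.012,-.01,.008);print("held: n",len(q),"front x",q[:,0].max().round(4),"(28 if centred) top z",np.median(q[:,2]).round(4))
p=cloud(cap("scene"));q=sel(p,.33,.57,-.15,.2,.013,.024);print("tray (scene, bias +2,+1)",rect(q))
E
python3 held.py
```

```text
t: 17.1
eef_pos: [0.6276, 0.0474, 0.0429]
tool_rot: [[-0.069, 0.998, 0.002], [0.998, 0.069, 0.0], [0.0, 0.002, -1.0]]
force: [0.0, -0.0, -0.6]
gripper_width: 0.0854
finger_force: 0.0
t: 17.7
eef_pos: [0.6275, 0.047, 0.0429]
tool_rot: [[-0.069, 0.998, 0.002], [0.998, 0.069, -0.0], [-0.0, 0.002, -1.0]]
force: [-1.4, -0.2, 6.5]
gripper_width: 0.0541
finger_force: 37.9
t: 18.5
eef_pos: [0.6265, 0.0468, 0.1217]
tool_rot: [[-0.069, 0.998, 0.0], [0.998, 0.069, -0.0], [-0.0, 0.0, -1.0]]
force: [-0.6, -0.8, -1.3]
gripper_width: 0.0539
finger_force: 37.1
slide [0.0505, -0.3565, 0.1723] dr [0.0001, 0.0001, 0.0152] rows>= 4
now [0.6265 0.0468 0.1217] yaw 93.9 tooldown -1.0 q [ 0.43  0.72 -0.77  1.7   0.59  0.97 -0.5 ] w 0.0539 ff 37.1 F [-0.6 -0.8 -1.3] t 18.5
held: n 3515 front x 0.0285 (28 if centred) top z 0.0004
tray (scene, bias +2,+1) (array([449.5,  27.4]), array([142.2, 292.3]), 0.9)
```

```bash
python3 -m pendant '{"slide":[[0.006,-0.04,0],[0.014,-0.1,0],[0.023,-0.16,0],[0.031,-0.22,0],[0.04,-0.28,0],[0.047,-0.33,0],[0.05,-0.356,0],[0.05,-0.356,0],[0.05,-0.356,0]],"dr":[[0,0,0.015],[0,0,0.015],[0,0,0.015],[0,0,0.015],[0,0,0.015],[0,0,0.015],[0,0,0.015],[0,0,0.015],[0,0,0.015]],"gripper":[0.6,0.6,0.6,0.6,0.6,0.6,0.6,0.6,0.6]}' && python3 -m pendant '{"slide":[[0,0,0.03],[0,0,0.07],[0,0,0.11],[0,0,0.14],[0,0,0.16],[0,0,0.168],[0,0,0.171],[0,0,0.172],[0,0,0.172]],"dr":[[0,0,0],[0,0,0],[0,0,0],[0,0,0],[0,0,0],[0,0,0],[0,0,0],[0,0,0],[0,0,0]],"gripper":[0.6,0.6,0.6,0.6,0.6,0.6,0.6,0.6,0.6]}' && python3 -m pendant '{"slide":[[0,0,0],[0,0,0],[0,0,0],[0,0,0],[0,0,0],[0,0,0]],"dr":[[0,0,0],[0,0,0],[0,0,0],[0,0,0],[0,0,0],[0,0,0]],"gripper":[0.5,0.4,0.3,0.2,0.15,0.15]}' && python3 -m pendant '{"slide":[[0,0,-0.05],[0,0,-0.13],[0,0,-0.2],[-0.05,0.09,-0.24],[-0.09,0.18,-0.24],[-0.13,0.27,-0.24],[-0.18,0.364,-0.24],[-0.18,0.364,-0.24],[-0.18,0.364,-0.24],[-0.18,0.364,-0.24]],"dr":[[0,0,0],[0,0,0],[0,0,0],[0,0,-0.015],[0,0,-0.015],[0,0,-0.015],[0,0,-0.015],[0,0,-0.015],[0,0,-0.015],[0,0,-0.015]],"gripper":[0.15,0.15,0.1,0,0,0,0,0,0,0]}' && python3 -m pendant '{"slide":[[0,0,0],[0,0,0]],"dr":[[0,0,0],[0,0,0]],"gripper":[0,0]}'; python3 go.py .6308 -.0262 .042 93.9; python3 - <<'E'
from rolls import *
rolls()
rolls("scene",.035,((.447,.126),(.447,.06)))
E
```

```text
t: 19.5
eef_pos: [0.4486, 0.0596, 0.1218]
tool_rot: [[-0.021, 1.0, 0.001], [1.0, 0.021, 0.0], [0.0, 0.001, -1.0]]
force: [0.0, -1.4, 0.1]
gripper_width: 0.0539
finger_force: 37.1
t: 20.4
eef_pos: [0.4479, 0.0597, 0.0361]
tool_rot: [[-0.022, 1.0, 0.001], [1.0, 0.022, 0.0], [-0.0, 0.001, -1.0]]
force: [-0.4, 1.0, 0.3]
gripper_width: 0.054
finger_force: 37.1
t: 21.0
eef_pos: [0.4473, 0.0597, 0.0356]
tool_rot: [[-0.022, 1.0, 0.0], [1.0, 0.022, 0.0], [0.0, 0.0, -1.0]]
force: [-0.0, 0.1, 0.7]
gripper_width: 0.0723
finger_force: 0.0
t: 22.0
eef_pos: [0.6298, -0.0251, 0.1551]
tool_rot: [[-0.07, 0.998, -0.002], [0.998, 0.07, 0.001], [0.001, -0.002, -1.0]]
force: [-0.5, -0.0, -1.1]
gripper_width: 0.0852
finger_force: 0.0
t: 22.2
eef_pos: [0.6302, -0.0254, 0.1559]
tool_rot: [[-0.071, 0.998, -0.0], [0.998, 0.071, -0.0], [-0.0, -0.0, -1.0]]
force: [0.8, 0.2, 0.1]
gripper_width: 0.0858
finger_force: 0.0
slide [-0.0016, 0.0011, 0.2278] dr [-0.0001, 0.0001, 0.0008] rows>= 3
now [ 0.6302 -0.0254  0.1559] yaw 94.0 tooldown -1.0 q [ 0.56  0.68 -0.8   1.68  0.56  1.03 -0.36] w 0.0858 ff 0.0 F [0.8 0.2 0.1] t 22.2
wrist 66 encl 620.9 117.1 5.5 med z 0.0415 rect (array([621. , 115.5]), array([11.1,  3.1]), 1.6)
wrist 3309 encl 631.4 -27.0 28.1 med z 0.0427 rect (array([631.3, -26.7]), array([54.7, 55.3]), 31.3)
wrist 2617 encl 635.8 -102.1 28.1 med z 0.0426 rect (array([ 635.5, -102.1]), array([55.1, 54.7]), 61.0)
scene 297 encl 449.6 121.6 32.8 med z 0.036 rect (array([448.2, 127.7]), array([57.5, 54.2]), 45.0)
scene 273 encl 448.5 61.1 28.3 med z 0.0361 rect (array([448.5,  62.3]), array([55.4, 53.4]), 23.5)
```

```bash
python3 -m pendant '{"slide":[[-0.003,0.001,0.05],[-0.003,0.001,0.12],[-0.003,0.001,0.18],[-0.003,0.001,0.213],[-0.003,0.001,0.228],[-0.003,0.001,0.228],[-0.003,0.001,0.228]],"dr":[[0,0,0],[0,0,0],[0,0,0],[0,0,0],[0,0,0],[0,0,0],[0,0,0]],"gripper":[0,0,0,0,0,0,0]}' 35 && python3 -m pendant '{"slide":[[0,0,0],[0,0,0],[0,0,0],[0,0,0],[0,0,0],[0,0,0]],"dr":[[0,0,0],[0,0,0],[0,0,0],[0,0,0],[0,0,0],[0,0,0]],"gripper":[0.4,0.6,0.6,0.6,0.6,0.6]}' 35 && python3 -m pendant '{"slide":[[0,0,-0.02],[0,0,-0.05],[0,0,-0.08],[0,0,-0.11],[0,0,-0.14],[0,0,-0.16],[0,0,-0.16],[0,0,-0.16]],"dr":[[0,0,0],[0,0,0],[0,0,0],[0,0,0],[0,0,0],[0,0,0],[0,0,0],[0,0,0]],"gripper":[0.6,0.6,0.6,0.6,0.6,0.6,0.6,0.6]}';  python3 go.py .4484 -.0063 .0355 91.2; python3 held.py
```

```text
t: 23.0
eef_pos: [0.6328, -0.0274, 0.0429]
tool_rot: [[-0.069, 0.998, 0.002], [0.998, 0.069, 0.0], [0.0, 0.002, -1.0]]
force: [1.2, -0.1, 0.4]
gripper_width: 0.0859
finger_force: 0.0
t: 23.6
eef_pos: [0.6327, -0.0279, 0.0432]
tool_rot: [[-0.069, 0.998, 0.002], [0.998, 0.069, -0.0], [-0.001, 0.002, -1.0]]
force: [-1.2, -0.9, 4.7]
gripper_width: 0.0546
finger_force: 36.6
t: 24.4
eef_pos: [0.6317, -0.028, 0.1217]
tool_rot: [[-0.069, 0.998, 0.0], [0.998, 0.069, -0.0], [-0.0, 0.0, -1.0]]
force: [-0.3, -0.3, 0.3]
gripper_width: 0.0552
finger_force: 37.1
slide [0.0686, -0.3628, 0.1723] dr [0.0, 0.0001, 0.0152] rows>= 5
now [ 0.6317 -0.028   0.1217] yaw 93.9 tooldown -1.0 q [ 0.54  0.72 -0.77  1.69  0.59  0.98 -0.38] w 0.0552 ff 37.1 F [-0.3 -0.3  0.3] t 24.4
held: n 3654 front x 0.029 (28 if centred) top z 0.0008
tray (scene, bias +2,+1) (array([449.2,  26.7]), array([143.2, 292.7]), 1.2)
```

```bash
python3 -m pendant '{"slide":[[0.008,-0.04,0],[0.02,-0.1,0],[0.031,-0.16,0],[0.042,-0.22,0],[0.053,-0.28,0],[0.063,-0.33,0],[0.068,-0.363,0],[0.068,-0.363,0],[0.068,-0.363,0]],"dr":[[0,0,0.015],[0,0,0.015],[0,0,0.015],[0,0,0.015],[0,0,0.015],[0,0,0.015],[0,0,0.015],[0,0,0.015],[0,0,0.015]],"gripper":[0.6,0.6,0.6,0.6,0.6,0.6,0.6,0.6,0.6]}' && python3 -m pendant '{"slide":[[0,0,0.03],[0,0,0.07],[0,0,0.11],[0,0,0.14],[0,0,0.16],[0,0,0.168],[0,0,0.171],[0,0,0.172],[0,0,0.172]],"dr":[[0,0,0],[0,0,0],[0,0,0],[0,0,0],[0,0,0],[0,0,0],[0,0,0],[0,0,0],[0,0,0]],"gripper":[0.6,0.6,0.6,0.6,0.6,0.6,0.6,0.6,0.6]}' && python3 -m pendant '{"slide":[[0,0,0],[0,0,0],[0,0,0],[0,0,0],[0,0,0],[0,0,0]],"dr":[[0,0,0],[0,0,0],[0,0,0],[0,0,0],[0,0,0],[0,0,0]],"gripper":[0.5,0.4,0.3,0.2,0.15,0.15]}' && python3 -m pendant '{"slide":[[0,0,-0.05],[0,0,-0.13],[0,0,-0.2],[-0.05,0.09,-0.24],[-0.1,0.18,-0.24],[-0.15,0.27,-0.24],[-0.2,0.37,-0.24],[-0.2,0.37,-0.24],[-0.2,0.37,-0.24],[-0.2,0.37,-0.24]],"dr":[[0,0,0],[0,0,0],[0,0,0],[0,0,-0.015],[0,0,-0.015],[0,0,-0.015],[0,0,-0.015],[0,0,-0.015],[0,0,-0.015],[0,0,-0.015]],"gripper":[0.15,0.15,0.1,0,0,0,0,0,0,0]}' && python3 -m pendant '{"slide":[[0,0,0],[0,0,0]],"dr":[[0,0,0],[0,0,0]],"gripper":[0,0]}'; python3 go.py .6355 -.1025 .042 93.9; python3 - <<'E'
from rolls import *
rolls()
rolls("scene",.035,((.447,.126),(.447,.06),(.449,-.006)))
E
```

```text
t: 25.4
eef_pos: [0.4487, -0.0065, 0.1215]
tool_rot: [[-0.022, 1.0, 0.0], [1.0, 0.022, -0.0], [-0.0, 0.0, -1.0]]
force: [0.5, 0.6, -0.7]
gripper_width: 0.0544
finger_force: 37.2
t: 26.3
eef_pos: [0.4491, -0.0062, 0.0362]
tool_rot: [[-0.022, 1.0, 0.001], [1.0, 0.022, -0.0], [-0.0, 0.001, -1.0]]
force: [1.2, -0.1, -0.0]
gripper_width: 0.0549
finger_force: 37.2
t: 26.9
eef_pos: [0.4483, -0.0064, 0.0355]
tool_rot: [[-0.022, 1.0, -0.0], [1.0, 0.022, 0.0], [0.0, -0.0, -1.0]]
force: [0.1, -0.0, -0.4]
gripper_width: 0.0728
finger_force: 0.0
t: 27.9
eef_pos: [0.6345, -0.1014, 0.1549]
tool_rot: [[-0.069, 0.998, -0.002], [0.998, 0.069, 0.001], [0.001, -0.002, -1.0]]
force: [-0.4, 1.1, -0.1]
gripper_width: 0.0852
finger_force: 0.0
t: 28.1
eef_pos: [0.6345, -0.1015, 0.1558]
tool_rot: [[-0.07, 0.998, -0.001], [0.998, 0.07, -0.0], [-0.0, -0.001, -1.0]]
force: [0.5, -0.8, 0.0]
gripper_width: 0.0851
finger_force: 0.0
slide [-0.0021, 0.002, 0.2275] dr [-0.0002, 0.0001, 0.0007] rows>= 3
now [ 0.6345 -0.1015  0.1558] yaw 94.0 tooldown -1.0 q [ 0.67  0.7  -0.8   1.64  0.57  1.04 -0.24] w 0.0851 ff 0.0 F [ 0.5 -0.8  0. ] t 28.1
wrist 31 encl 626.6 40.7 4.2 med z 0.0404 rect (array([626.6,  40. ]), array([8.5, 1.4]), 4.4)
wrist 3349 encl 635.7 -102.6 28.0 med z 0.0426 rect (array([ 635.8, -102.3]), array([55. , 54.8]), 43.0)
scene 300 encl 447.5 125.4 29.1 med z 0.0362 rect (array([448.2, 127.5]), array([53.7, 53.3]), 61.2)
scene 273 encl 449.4 55.9 33.5 med z 0.0362 rect (array([448.9,  60. ]), array([59.5, 53.3]), 55.2)
scene 241 encl 450.9 -3.9 28.7 med z 0.0361 rect (array([450.4,  -3.3]), array([55.9, 53.7]), 7.0)
```

```bash
python3 -m pendant '{"slide":[[-0.002,0.001,0.05],[-0.002,0.001,0.12],[-0.002,0.001,0.18],[-0.002,0.001,0.213],[-0.002,0.001,0.227],[-0.002,0.001,0.227],[-0.002,0.001,0.227]],"dr":[[0,0,0],[0,0,0],[0,0,0],[0,0,0],[0,0,0],[0,0,0],[0,0,0]],"gripper":[0,0,0,0,0,0,0]}' 35 && python3 -m pendant '{"slide":[[0,0,0],[0,0,0],[0,0,0],[0,0,0],[0,0,0],[0,0,0]],"dr":[[0,0,0],[0,0,0],[0,0,0],[0,0,0],[0,0,0],[0,0,0]],"gripper":[0.4,0.6,0.6,0.6,0.6,0.6]}' 35 && python3 -m pendant '{"slide":[[0,0,-0.02],[0,0,-0.05],[0,0,-0.08],[0,0,-0.11],[0,0,-0.14],[0,0,-0.16],[0,0,-0.16],[0,0,-0.16]],"dr":[[0,0,0],[0,0,0],[0,0,0],[0,0,0],[0,0,0],[0,0,0],[0,0,0],[0,0,0]],"gripper":[0.6,0.6,0.6,0.6,0.6,0.6,0.6,0.6]}';  python3 go.py .4498 -.0723 .0355 91.2; python3 held.py
```

```text
t: 28.9
eef_pos: [0.6372, -0.1031, 0.0435]
tool_rot: [[-0.069, 0.998, 0.002], [0.998, 0.069, -0.0], [-0.0, 0.002, -1.0]]
force: [0.8, 0.2, 1.1]
gripper_width: 0.0854
finger_force: 0.0
t: 29.5
eef_pos: [0.6369, -0.1035, 0.0438]
tool_rot: [[-0.069, 0.998, 0.002], [0.998, 0.069, -0.001], [-0.001, 0.002, -1.0]]
force: [-1.1, -0.3, 5.7]
gripper_width: 0.0557
finger_force: 36.3
t: 30.3
eef_pos: [0.636, -0.1035, 0.1222]
tool_rot: [[-0.069, 0.998, 0.0], [0.998, 0.069, -0.0], [-0.0, 0.0, -1.0]]
force: [-0.4, -0.3, -0.5]
gripper_width: 0.0553
finger_force: 37.2
slide [0.0879, -0.3672, 0.1733] dr [0.0, 0.0001, 0.0152] rows>= 5
now [ 0.636  -0.1035  0.1222] yaw 93.9 tooldown -1.0 q [ 0.65  0.74 -0.77  1.66  0.6   0.99 -0.26] w 0.0553 ff 37.2 F [-0.4 -0.3 -0.5] t 30.3
held: n 3544 front x 0.0288 (28 if centred) top z 0.0014
tray (scene, bias +2,+1) (array([449.7,  27.5]), array([142. , 291.8]), 1.2)
```

```bash
python3 -m pendant '{"slide":[[0.01,-0.04,0],[0.025,-0.1,0],[0.04,-0.16,0],[0.054,-0.22,0],[0.068,-0.28,0],[0.08,-0.33,0],[0.088,-0.367,0],[0.088,-0.367,0],[0.088,-0.367,0]],"dr":[[0,0,0.015],[0,0,0.015],[0,0,0.015],[0,0,0.015],[0,0,0.015],[0,0,0.015],[0,0,0.015],[0,0,0.015],[0,0,0.015]],"gripper":[0.6,0.6,0.6,0.6,0.6,0.6,0.6,0.6,0.6]}' && python3 -m pendant '{"slide":[[0,0,0.03],[0,0,0.07],[0,0,0.11],[0,0,0.14],[0,0,0.16],[0,0,0.168],[0,0,0.171],[0,0,0.171],[0,0,0.171]],"dr":[[0,0,0],[0,0,0],[0,0,0],[0,0,0],[0,0,0],[0,0,0],[0,0,0],[0,0,0],[0,0,0]],"gripper":[0.6,0.6,0.6,0.6,0.6,0.6,0.6,0.6,0.6]}' && python3 -m pendant '{"slide":[[0,0,0],[0,0,0],[0,0,0],[0,0,0],[0,0,0],[0,0,0]],"dr":[[0,0,0],[0,0,0],[0,0,0],[0,0,0],[0,0,0],[0,0,0]],"gripper":[0.5,0.4,0.3,0.2,0.15,0.15]}' && python3 -m pendant '{"slide":[[0,0,-0.05],[0,0,-0.13],[0,0,-0.2],[0,0,-0.3],[0,0,-0.4],[0,0,-0.4]],"dr":[[0,0,0],[0,0,0],[0,0,0],[0,0,0],[0,0,0],[0,0,0]],"gripper":[0.15,0.15,0.1,0,0,0]}'; python3 -m pendant '{"slide":[[-0.1,-0.01,0],[-0.2,-0.01,0],[-0.3,-0.01,0],[-0.4,-0.02,0],[-0.5,-0.02,0],[-0.6,-0.03,0],[-0.615,-0.03,0],[-0.615,-0.03,0],[-0.615,-0.03,0],[-0.615,-0.03,0]],"dr":[[0,0,0.507],[0,0,0.507],[0,0,0.507],[0,0,0.507],[0,0,0.507],[0,0,0.507],[0,0,0.507],[0,0,0.507],[0,0,0.507],[0,0,0.507]],"gripper":[0,0,0,0,0,0,0,0,0,0]}'; python3 go.py .43 -.38 .2 0; python3 - <<'E'
from h import *
cap("wrist","wb");cap("top","top2")
E
```

```text
t: 31.3
eef_pos: [0.4504, -0.0722, 0.122]
tool_rot: [[-0.022, 1.0, 0.0], [1.0, 0.022, -0.0], [-0.0, 0.0, -1.0]]
force: [0.6, -0.3, 0.6]
gripper_width: 0.0554
finger_force: 37.2
t: 32.2
eef_pos: [0.4508, -0.0721, 0.0371]
tool_rot: [[-0.022, 1.0, 0.001], [1.0, 0.022, -0.0], [-0.0, 0.001, -1.0]]
force: [-0.0, -1.1, -0.5]
gripper_width: 0.0556
finger_force: 37.2
t: 32.8
eef_pos: [0.4501, -0.072, 0.0366]
tool_rot: [[-0.022, 1.0, 0.0], [1.0, 0.022, -0.0], [-0.0, 0.0, -1.0]]
force: [-0.4, -0.2, 0.2]
gripper_width: 0.0728
finger_force: 0.0
t: 33.4
eef_pos: [0.454, -0.072, 0.2423]
tool_rot: [[-0.022, 1.0, 0.01], [1.0, 0.022, -0.004], [-0.004, 0.01, -1.0]]
force: [0.2, -0.8, -0.4]
gripper_width: 0.0855
finger_force: 0.0
t: 34.4
eef_pos: [0.4412, -0.3796, 0.2356]
tool_rot: [[0.996, 0.086, -0.001], [0.086, -0.996, 0.001], [-0.001, -0.001, -1.0]]
force: [-0.4, -0.2, -0.2]
gripper_width: 0.0852
finger_force: 0.0
slide [-0.0223, -0.001, 0.0711] dr [-0.0004, 0.0004, 0.0274] rows>= 1
now [ 0.4412 -0.3796  0.2356] yaw 4.9 tooldown -1.0 q [ 1.09  0.42 -0.55  1.74  0.25  1.05 -1.03] w 0.0852 ff 0.0 F [-0.4 -0.2 -0.2] t 34.4
```

View pics/wb.png

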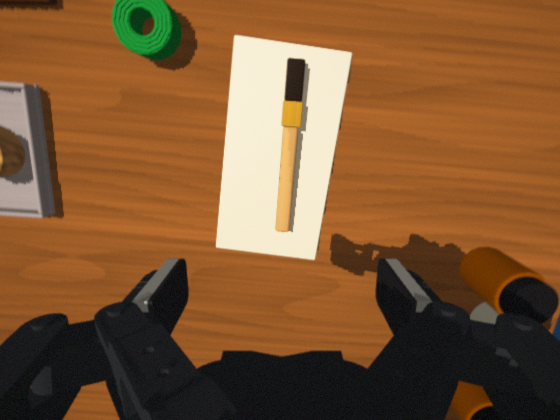

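View pics/top2.png

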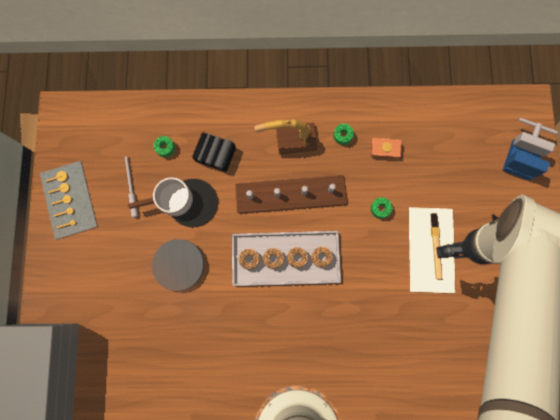

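All four rolls are flat in the tray (250–322, 259). But the pot has been knocked: it's now at (173,197), half off the coaster at (193,203), with its handle near the driver at (132,205). I'll put it back before the brush.

```bash
python3 - <<'E'
from meas import *
t=cap("top");g=onplane(t,173,193,.063);print(g)
for k,c in(("top",t),("scene",cap("scene"))):
    p=cloud(c);q=sel(p,g[0]-.07,g[0]+.07,g[1]-.065,g[1]+.06,.053,.075)
    cc,r=circ(q[:,:2])
    for _ in range(5):
        d=np.hypot(*(q[:,:2]-cc).T);w=q[abs(d-.046)<.005];cc,r=circ(w[:,:2])
    x=np.linalg.lstsq(np.c_[w[:,:2]-cc,np.ones(len(w))],w[:,2],rcond=None)[0]
    h=sel(p,g[0]-.15,g[0]+.15,g[1]-.15,g[1]+.15,.03,.075);d=h[:,:2]-cc;rr=np.hypot(*d.T);h=h[(rr>.058)&(rr<.125)&(d[:,1]>0)]
    d=h[:,:2]-cc;m=d.mean(0);rr=np.hypot(*d.T)
    print(k,"pot",cc.round(4),r.round(4),len(w),"tilt,z",x.round(4),"handle",len(h),np.rad2deg(np.arctan2(m[1],m[0])).round(1),rr.max().round(3),[np.median(h[abs(rr-a)<.006][:,2]).round(4) for a in(.07,.09,.11)])
    for y in (.4,.42,.44):
        pass
print(onplane(t,133,200,.01),onplane(t,128,158,.005),onplane(t,135,213,.012))
E
```

```text
[0.62054539 0.32719714 0.063     ]
top pot [0.6139 0.334 ] 0.0458 259 tilt,z [0.0083 0.0111 0.0637] handle 138 105.7 0.123 [np.float64(0.0616), np.float64(0.0601), np.float64(0.0615)]
scene pot [0.6189 0.3358] 0.0458 597 tilt,z [0.004  0.0043 0.0631] handle 336 102.7 0.119 [np.float64(0.061), np.float64(0.0609), np.float64(0.0608)]
[0.61325752 0.45128127 0.01      ] [0.73715193 0.47299352 0.005     ] [0.5758132  0.44331951 0.012     ]
```

```bash
python3 go.py .52 .05 .25 65
```

```text
slide [0.2394, -0.8397, -0.0277] dr [-0.0002, 0.0002, -0.3303] rows>= 9
now [ 0.4415 -0.3794  0.2361] yaw 5.6 tooldown -1.0 q [ 1.09  0.42 -0.55  1.74  0.25  1.05 -1.02] w 0.0852 ff 0.0 F [ 0.6 -0.1  0.4] t 34.6
```

```bash
python3 -m pendant '{"slide":[[0.03,-0.1,-0.02],[0.05,-0.19,-0.02],[0.08,-0.28,-0.02],[0.11,-0.37,-0.02],[0.13,-0.46,-0.02],[0.16,-0.55,-0.02],[0.18,-0.64,-0.02],[0.21,-0.73,-0.02],[0.24,-0.82,-0.02],[0.24,-0.84,-0.02]],"dr":[[0,0,-0.04],[0,0,-0.08],[0,0,-0.12],[0,0,-0.16],[0,0,-0.2],[0,0,-0.24],[0,0,-0.28],[0,0,-0.32],[0,0,-0.33],[0,0,-0.33]],"gripper":[0.2,0.2,0.2,0.2,0.2,0.2,0.2,0.2,0.2,0.2]}'; python3 go.py .59 .405 .16 104.5
```

```text
t: 35.6
eef_pos: [0.5228, 0.0565, 0.2474]
tool_rot: [[0.416, 0.909, 0.002], [0.909, -0.416, 0.004], [0.005, 0.0, -1.0]]
force: [-0.5, 0.9, 0.4]
gripper_width: 0.0684
finger_force: 0.0
slide [0.6888, -0.1679, 0.1779] dr [0.0006, -0.0014, -0.2171] rows>= 8
now [0.5228 0.0565 0.2474] yaw 65.4 tooldown -1.0 q [ 0.59  0.39 -0.92  1.86  0.35  1.06 -0.9 ] w 0.0684 ff 0.0 F [-0.5  0.9  0.4] t 35.6
```

```bash
python3 -m pendant '{"slide":[[0.09,-0.02,0.02],[0.18,-0.04,0.04],[0.27,-0.06,0.06],[0.36,-0.09,0.09],[0.45,-0.11,0.12],[0.54,-0.13,0.14],[0.63,-0.15,0.16],[0.69,-0.168,0.178],[0.69,-0.168,0.178],[0.69,-0.168,0.178]],"dr":[[0,0,-0.03],[0,0,-0.06],[0,0,-0.09],[0,0,-0.12],[0,0,-0.15],[0,0,-0.18],[0,0,-0.21],[0,0,-0.217],[0,0,-0.217],[0,0,-0.217]],"gripper":[0.2,0.2,0.2,0.2,0.2,0.2,0.2,0.2,0.2,0.2]}';  python3 -m pendant '{"slide":[[0,0,0],[0,0,0]],"dr":[[0,0,0],[0,0,0]],"gripper":[0.2,0.2]}'; python3 go.py .5965 .4125 .059 104.5; python3 - <<'E'
from pot import *
pot(.066,(.6165,.335),("wrist",))
cap("wrist","wp2")
E
```

```text
t: 36.6
eef_pos: [0.5932, 0.3974, 0.1566]
tool_rot: [[-0.241, 0.971, -0.002], [0.971, 0.241, -0.001], [-0.0, -0.002, -1.0]]
force: [0.7, -0.2, -0.3]
gripper_width: 0.0682
finger_force: 0.0
t: 36.8
eef_pos: [0.5951, 0.3951, 0.158]
tool_rot: [[-0.236, 0.972, 0.001], [0.972, 0.236, -0.001], [-0.001, 0.001, -1.0]]
force: [1.0, 0.7, 0.3]
gripper_width: 0.0685
finger_force: 0.0
slide [0.0335, 0.0108, 0.198] dr [0.0003, 0.0004, -0.0048] rows>= 3
now [0.5951 0.3951 0.158 ] yaw 103.6 tooldown -1.0 q [-0.09  0.85 -0.89  1.44  0.69  1.18 -0.84] w 0.0685 ff 0.0 F [1.  0.7 0.3] t 36.8
wrist pot [0.6172 0.335 ] 0.0455 rim z 0.0659 handle n 1687 dir 103.6 maxr 0.119 topz 0.061
```

View pics/wp2.png

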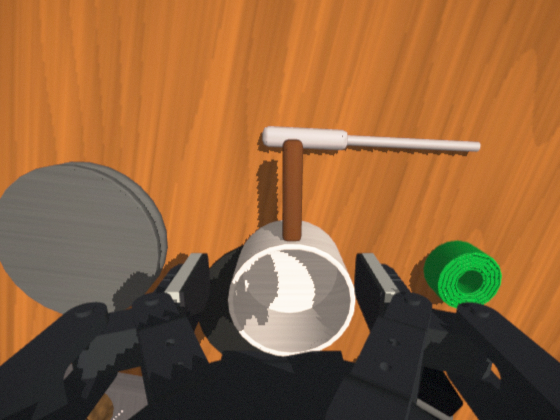

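The handle (column 291) is centred between the jaws and reaches over the driver with a gap. Now I re-grip, lift and put the pot back.

```bash
python3 -m pendant '{"slide":[[0.033,0.013,0.05],[0.033,0.013,0.1],[0.033,0.013,0.15],[0.033,0.013,0.185],[0.033,0.013,0.198],[0.033,0.013,0.198],[0.033,0.013,0.198]],"dr":[[0,0,0],[0,0,0],[0,0,0],[0,0,0],[0,0,0],[0,0,0],[0,0,0]],"gripper":[0.4,0.4,0.4,0.4,0.4,0.4,0.4]}' 90 && python3 -m pendant '{"slide":[[0,0,0],[0,0,0],[0,0,0],[0,0,0],[0,0,0],[0,0,0],[0,0,0]],"dr":[[0,0,0],[0,0,0],[0,0,0],[0,0,0],[0,0,0],[0,0,0],[0,0,0]],"gripper":[0.6,1,1,1,1,1,1]}' 90 && python3 -m pendant '{"slide":[[0,0,-0.01],[0,0,-0.03],[0,0,-0.05],[0,0,-0.06],[0,0,-0.06],[0,0,-0.06],[0,0,-0.06]],"dr":[[0,0,0],[0,0,0],[0,0,0],[0,0,0],[0,0,0],[0,0,0],[0,0,0]],"gripper":[1,1,1,1,1,1,1]}'; python3 go.py .588 .3625 .0592; python3 - <<'E'
from pot import *
try: pot(.096,(.617,.335),("scene",))
except Exception as e: print(e)
E
```

```text
t: 37.6
eef_pos: [0.5969, 0.4153, 0.0598]
tool_rot: [[-0.237, 0.971, 0.001], [0.971, 0.237, 0.001], [0.001, 0.001, -1.0]]
force: [0.8, -0.3, 1.0]
gripper_width: 0.0512
finger_force: 0.0
t: 38.3
eef_pos: [0.5968, 0.4154, 0.0594]
tool_rot: [[-0.238, 0.971, 0.001], [0.971, 0.238, 0.001], [0.001, 0.002, -1.0]]
force: [1.3, 0.2, 5.1]
gripper_width: 0.0123
finger_force: 88.0
t: 39.0
eef_pos: [0.5961, 0.4145, 0.0881]
tool_rot: [[-0.238, 0.971, -0.001], [0.971, 0.238, -0.001], [-0.0, -0.001, -1.0]]
force: [1.0, 0.2, -3.9]
gripper_width: 0.0126
finger_force: 87.8
slide [-0.0972, -0.0404, 0.0578] dr [0.0, 0.0, 0.0] rows>= 2
now [0.5961 0.4145 0.0881] yaw 103.8 tooldown -1.0 q [-0.14  0.94 -0.84  1.43  0.75  1.1  -0.88] w 0.0126 ff 87.8 F [ 1.   0.2 -3.9] t 39.0
scene pot [0.6171 0.3344] 0.0457 rim z 0.0943 handle n 135 dir 102.7 maxr 0.12 topz 0.0892
```

```bash
python3 -m pendant '{"slide":[[-0.01,-0.005,0],[-0.03,-0.013,0],[-0.05,-0.022,0],[-0.07,-0.031,0],[-0.085,-0.038,0],[-0.091,-0.04,0],[-0.091,-0.04,0],[-0.091,-0.04,0]],"dr":[[0,0,0],[0,0,0],[0,0,0],[0,0,0],[0,0,0],[0,0,0],[0,0,0],[0,0,0]],"gripper":[1,1,1,1,1,1,1,1]}' && python3 -m pendant '{"slide":[[0,0,0.01],[0,0,0.025],[0,0,0.04],[0,0,0.05],[0,0,0.055],[0,0,0.058],[0,0,0.058],[0,0,0.058]],"dr":[[0,0,0],[0,0,0],[0,0,0],[0,0,0],[0,0,0],[0,0,0],[0,0,0],[0,0,0]],"gripper":[1,1,1,1,1,1,1,1]}' && python3 -m pendant '{"slide":[[0,0,0],[0,0,0],[0,0,0],[0,0,0],[0,0,0],[0,0,0]],"dr":[[0,0,0],[0,0,0],[0,0,0],[0,0,0],[0,0,0],[0,0,0]],"gripper":[0.8,0.7,0.6,0.5,0.4,0.4]}' && python3 -m pendant '{"slide":[[0,0,-0.03],[0,0,-0.1],[0,0,-0.2],[0,0,-0.3],[0,0,-0.35],[0,0,-0.35]],"dr":[[0,0,0],[0,0,0],[0,0,0],[0,0,0],[0,0,0],[0,0,0]],"gripper":[0.4,0.4,0.4,0.4,0.4,0.4]}';  python3 - <<'E'
from pot import *
pot(.066,(.607,.285),("scene","wrist"))
E
python3 go.py .5 .0 .26 60
```

```text
t: 39.85
eef_pos: [0.5877, 0.3663, 0.0889]
tool_rot: [[-0.238, 0.971, 0.0], [0.971, 0.238, 0.001], [0.001, 0.0, -1.0]]
force: [0.6, -0.9, -3.4]
gripper_width: 0.0125
finger_force: 87.8
t: 40.65
eef_pos: [0.5878, 0.3661, 0.0599]
tool_rot: [[-0.238, 0.971, 0.001], [0.971, 0.238, 0.0], [0.0, 0.001, -1.0]]
force: [-1.9, -1.2, 0.2]
gripper_width: 0.0127
finger_force: 88.1
t: 41.25
eef_pos: [0.5877, 0.366, 0.0596]
tool_rot: [[-0.238, 0.971, 0.0], [0.971, 0.238, 0.0], [0.0, 0.0, -1.0]]
force: [0.5, 1.0, 0.1]
gripper_width: 0.0513
finger_force: 0.0
t: 41.85
eef_pos: [0.5892, 0.3684, 0.2417]
tool_rot: [[-0.238, 0.971, 0.008], [0.971, 0.238, 0.006], [0.003, 0.009, -1.0]]
force: [-0.2, -0.1, -0.6]
gripper_width: 0.0515
finger_force: 0.0
scene pot [0.609  0.2863] 0.0458 rim z 0.0664 handle n 261 dir 102.5 maxr 0.124 topz 0.061
wrist pot [0.6076 0.2857] 0.0456 rim z 0.066 handle n 858 dir 103.9 maxr 0.119 topz 0.0609
slide [-0.6694, -0.3448, -0.0485] dr [0.0006, -0.0003, 0.2432] rows>= 8
now [0.5878 0.3661 0.2362] yaw 103.8 tooldown -1.0 q [-0.01  0.75 -0.95  1.44  0.62  1.27 -0.78] w 0.0516 ff 0.0 F [-0.7 -0.8 -0.9] t 41.95
```

Pot back on the coaster, level, at (0.6075,0.2855). Now the brush.

```bash
python3 -m pendant '{"slide":[[-0.09,-0.05,-0.01],[-0.18,-0.09,-0.02],[-0.27,-0.14,-0.03],[-0.36,-0.19,-0.04],[-0.45,-0.23,-0.05],[-0.54,-0.28,-0.05],[-0.62,-0.32,-0.05],[-0.67,-0.345,-0.05],[-0.67,-0.345,-0.05],[-0.67,-0.345,-0.05]],"dr":[[0,0,0.03],[0,0,0.06],[0,0,0.09],[0,0,0.12],[0,0,0.15],[0,0,0.18],[0,0,0.21],[0,0,0.24],[0,0,0.243],[0,0,0.243]],"gripper":[0.3,0.3,0.3,0.3,0.3,0.3,0.3,0.3,0.3,0.3]}';  python3 go.py .41 -.38 .2 0
```

```text
t: 42.95
eef_pos: [0.499, -0.0012, 0.2588]
tool_rot: [[0.501, 0.865, -0.002], [0.865, -0.501, 0.0], [-0.001, -0.002, -1.0]]
force: [0.0, 0.7, 0.1]
gripper_width: 0.0597
finger_force: 0.0
slide [-0.7448, 0.2256, 0.1177] dr [-0.0003, 0.0004, 0.333] rows>= 8
now [ 0.499  -0.0012  0.2588] yaw 59.9 tooldown -1.0 q [ 0.74  0.32 -0.94  1.91  0.3   1.06 -0.85] w 0.0597 ff 0.0 F [0.  0.7 0.1] t 42.95
```

```bash
python3 -m pendant '{"slide":[[-0.09,0.03,0.01],[-0.18,0.05,0.03],[-0.27,0.08,0.04],[-0.36,0.11,0.06],[-0.45,0.14,0.07],[-0.54,0.16,0.09],[-0.63,0.19,0.1],[-0.72,0.22,0.118],[-0.745,0.226,0.118],[-0.745,0.226,0.118]],"dr":[[0,0,0.04],[0,0,0.08],[0,0,0.12],[0,0,0.16],[0,0,0.2],[0,0,0.24],[0,0,0.28],[0,0,0.32],[0,0,0.333],[0,0,0.333]],"gripper":[0.3,0.3,0.3,0.3,0.3,0.3,0.3,0.3,0.3,0.3]}'; python3 -m pendant '{"slide":[[0,0,0],[0,0,0]],"dr":[[0,0,0],[0,0,0]],"gripper":[0.3,0.3]}'; cat > wb.py <<'E'
from meas import *
c=cap("wrist","wbm");p=cloud(c);hsv=cv2.cvtColor(c["image"],cv2.COLOR_RGB2HSV)
X,Y,Z=p[...,0],p[...,1],p[...,2]
t=((hsv[...,1]<60)&(hsv[...,2]>120)&(Z<.012)&(Z>-.005)).astype(np.uint8)
n,l,st,_=cv2.connectedComponentsWithStats(t);t=l==1+np.argmax(st[1:,4]);q=p[t];print("tile",rect(q),"z",np.median(q[:,2]).round(4))
f=np.zeros(t.shape,np.uint8);cv2.fillConvexPoly(f,cv2.convexHull(np.argwhere(t)[:,::-1].astype(np.int32)),1)
b=(f>0)&~t&(Z>.011)&(Z<.04);q=p[b]
print("brush z",np.percentile(q[:,2],[5,50,95]).round(4),len(q),rect(q))
d=hsv[...,2][b]<60
h=q[(~d)];br=q[d];v=br[:,:2].mean(0)-h[:,:2].mean(0)
m=q[:,:2]-q[:,:2].mean(0);u=np.linalg.svd(m,full_matrices=False)[2][0];u*=np.sign(u@v)
s=m@u;mid=(s.max()+s.min())/2;ctr=q[:,:2].mean(0)+u*mid
print("yaw(bristles)",np.rad2deg(np.arctan2(u[1],u[0])).round(2),"centre",ctr.round(4),"len",(s.max()-s.min()).round(4),"bristle n",d.sum(),"bristle z",np.median(br[:,2]).round(4),"handle z",np.median(h[:,2]).round(4))
E
python3 wb.py; python3 brush.py; python3 go.py .41 -.38 .2 0
```

```text
t: 43.95
eef_pos: [0.4114, -0.3803, 0.1993]
tool_rot: [[1.0, 0.0, -0.001], [0.0, -1.0, 0.002], [-0.001, -0.002, -1.0]]
force: [-0.2, 0.7, 0.6]
gripper_width: 0.06
finger_force: 0.0
t: 44.15
eef_pos: [0.4133, -0.3766, 0.2007]
tool_rot: [[1.0, 0.007, 0.001], [0.007, -1.0, 0.001], [0.001, -0.001, -1.0]]
force: [1.3, -0.6, -0.1]
gripper_width: 0.0596
finger_force: 0.0
tile (array([ 469.8, -373.4]), array([118.9, 229. ]), 87.2) z 0.0055
brush z [0.0164 0.0189 0.0205] 3747 (array([ 479.7, -384. ]), array([178.2,  18.8]), 1.0)
yaw(bristles) 0.67 centre [ 0.4797 -0.3838] len 0.1783 bristle n 908 bristle z 0.0173 handle z 0.0193
top tile (array([ 468.3, -372.6]), array([118.7, 228.9]), 87.3) z 0.006
  brush (array([ 476.9, -399.5]), array([175. ,  50.3]), 2.1) bristle mean [ 0.4837 -0.3941] 126 z [nan nan]
scene tile (array([ 470.3, -371.1]), array([121.8, 228.2]), 87.3) z 0.0061
  brush (array([ 476.5, -383.7]), array([178.7,  34. ]), 0.3) bristle mean [ 0.5478 -0.3812] 51 z [nan nan]
slide [-0.0051, 0.0041, 0.0019] dr [0.0, -0.0001, 0.0016] rows>= 1
now [ 0.4125 -0.378   0.2009] yaw 0.3 tooldown -1.0 q [ 1.13  0.42 -0.55  1.83  0.26  0.96 -1.1 ] w 0.0598 ff 0.0 F [-0.3 -0.8  0.5] t 44.3
```

```bash
python3 -m pendant '{"slide":[[0.02,0.004,0.05],[0.04,0.008,0.12],[0.06,0.012,0.18],[0.074,0.0125,0.22],[0.074,0.0125,0.24],[0.074,0.0125,0.24],[0.074,0.0125,0.24],[0.074,0.0125,0.24]],"dr":[[0,0,-0.002],[0,0,-0.002],[0,0,-0.002],[0,0,-0.002],[0,0,-0.002],[0,0,-0.002],[0,0,-0.002],[0,0,-0.002]],"gripper":[0.4,0.4,0.4,0.4,0.4,0.4,0.4,0.4]}' 50; python3 go.py .4497 -.3842 .0325 0.7
```

```text
t: 45.1
eef_pos: [0.449, -0.3865, 0.0821]
tool_rot: [[1.0, 0.007, 0.002], [0.007, -1.0, -0.002], [0.002, 0.002, -1.0]]
force: [0.1, -0.3, 1.1]
gripper_width: 0.051
finger_force: 0.0
slide [0.0013, -0.0048, 0.0992] dr [0.0006, -0.0005, -0.0015] rows>= 1
now [ 0.449  -0.3865  0.0821] yaw 0.4 tooldown -1.0 q [ 1.02  0.63 -0.47  1.82  0.39  0.78 -1.21] w 0.051 ff 0.0 F [ 0.1 -0.3  1.1] t 45.1
```

```bash
python3 -m pendant '{"slide":[[0.001,-0.004,0.03],[0.001,-0.004,0.06],[0.001,-0.004,0.08],[0.001,-0.004,0.092],[0.001,-0.004,0.096],[0.001,-0.004,0.096],[0.001,-0.004,0.096]],"dr":[[0,0,-0.001],[0,0,-0.001],[0,0,-0.001],[0,0,-0.001],[0,0,-0.001],[0,0,-0.001],[0,0,-0.001]],"gripper":[0.4,0.4,0.4,0.4,0.4,0.4,0.4]}' 50;python3 go.py .4497 -.3842 .0325 0.7;python3 -m pendant '{"slide":[[0,0,0],[0,0,0],[0,0,0],[0,0,0],[0,0,0],[0,0,0],[0,0,0]],"dr":[[0,0,0],[0,0,0],[0,0,0],[0,0,0],[0,0,0],[0,0,0],[0,0,0]],"gripper":[0.6,0.7,0.8,1,1,1,1]}' 50; python3 go.py .4497 -.3842 .2 0.7
```

```text
t: 45.8
eef_pos: [0.4494, -0.3839, 0.0329]
tool_rot: [[1.0, 0.011, 0.001], [0.011, -1.0, -0.0], [0.001, 0.0, -1.0]]
force: [0.2, 0.1, -0.3]
gripper_width: 0.0513
finger_force: 0.0
slide [0.0007, 0.0005, 0.0007] dr [0.0001, -0.0002, -0.0004] rows>= 1
now [ 0.4494 -0.3839  0.0329] yaw 0.6 tooldown -1.0 q [ 0.99  0.71 -0.43  1.83  0.44  0.7  -1.25] w 0.0513 ff 0.0 F [ 0.2  0.1 -0.3] t 45.8
t: 46.5
eef_pos: [0.4493, -0.384, 0.0331]
tool_rot: [[1.0, 0.011, 0.001], [0.011, -1.0, -0.001], [0.0, 0.001, -1.0]]
force: [-0.7, 0.1, 6.4]
gripper_width: 0.0148
finger_force: 50.9
slide [0.001, 0.0005, -0.3338] dr [0.0002, -0.0002, -0.0005] rows>= 4
now [ 0.4493 -0.384   0.0331] yaw 0.6 tooldown -1.0 q [ 0.99  0.71 -0.43  1.83  0.44  0.7  -1.25] w 0.0148 ff 50.9 F [-0.7  0.1  6.4] t 46.5
```

```bash
python3 -m pendant '{"slide":[[0,0,-0.02],[0,0,-0.07],[0,0,-0.14],[0,0,-0.22],[0,0,-0.3],[0,0,-0.38],[0,0,-0.45],[0,0,-0.5],[0,0,-0.5],[0,0,-0.5]],"dr":[[0,0,0],[0,0,0],[0,0,0],[0,0,0],[0,0,0],[0,0,0],[0,0,0],[0,0,0],[0,0,0],[0,0,0]],"gripper":[1,1,1,1,1,1,1,1,1,1]}' 60; cat > inhand.py <<'E'
from meas import *
s=telemetry.state();c=cap("wrist","inhand");p=cloud(c);t=(p-np.array(s["eef_pos"]))@np.array(s["tool_rot"])
q=sel(t,.03,.16,-.06,.06,-.05,.09);A=np.polyfit(q[:,0],q[:,1],1);B=np.polyfit(q[:,0],q[:,2],1)
print("n",len(q),"tip x",np.percentile(q[:,0],99.8).round(4),"y(x)",A.round(4),"top z(x)",B.round(4))
E
python3 inhand.py; python3 go.py .5 .0 .3 100
```

```text
t: 47.5
eef_pos: [0.4489, -0.3838, 0.283]
tool_rot: [[1.0, 0.011, 0.0], [0.011, -1.0, -0.001], [0.0, 0.001, -1.0]]
force: [-0.4, 0.4, -1.2]
gripper_width: 0.0144
finger_force: 59.2
n 9420 tip x 0.1117 y(x) [-0.0016  0.0008] top z(x) [0.036  0.0121]
slide [0.1116, -0.7657, -0.0358] dr [-0.0005, 0.0001, -0.5521] rows>= 12
now [ 0.4483 -0.3834  0.2819] yaw 0.6 tooldown -1.0 q [ 1.11  0.39 -0.57  1.67  0.23  1.14 -1.09] w 0.0143 ff 59.2 F [-0.  -0.3 -1.2] t 47.55
```

View pics/inhand.png

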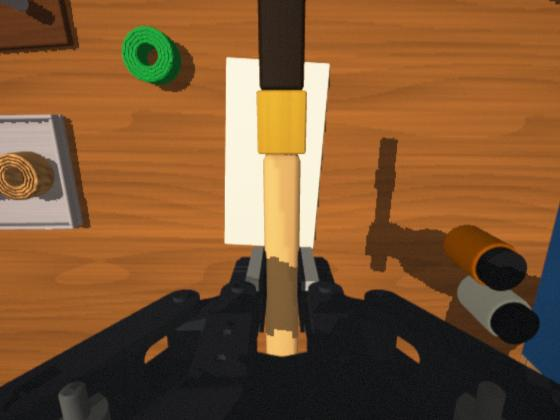

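The brush is held straight and centred: handle at column 282, bristles running off the top of the picture. I carry it to the pot.

```bash
python3 -m pendant '{"slide":[[0.01,-0.08,-0.02],[0.02,-0.16,-0.03],[0.04,-0.24,-0.035],[0.05,-0.32,-0.035],[0.06,-0.4,-0.035],[0.07,-0.48,-0.035],[0.08,-0.56,-0.035],[0.09,-0.64,-0.035],[0.1,-0.72,-0.035],[0.11,-0.76,-0.035]],"dr":[[0,0,-0.045],[0,0,-0.09],[0,0,-0.135],[0,0,-0.18],[0,0,-0.225],[0,0,-0.27],[0,0,-0.315],[0,0,-0.36],[0,0,-0.405],[0,0,-0.45]],"gripper":[1,1,1,1,1,1,1,1,1,1]}'; cat > dip.py <<'E'
import sys
from h import *
from scipy.spatial.transform import Rotation as Ro
a=[float(v) for v in sys.argv[1:]] # yaw tilt tipz  [fwd along d]
yaw,tilt,tz,f=a;c,n=np.cos(np.deg2rad(yaw)),np.sin(np.deg2rad(yaw))
T=np.array([[c,n,0],[n,-c,0],[0,0,-1]])@Ro.from_euler("y",-tilt,degrees=True).as_matrix()
tip=np.array([.6075+f*c,.2855+f*n,tz]);tcp=tip-T@np.array([.1204,0,.020])
s=telemetry.state();R=np.array(s["tool_rot"]);p=np.array(s["eef_pos"])
print("tcp",tcp.round(3),"slide",(R.T@(tcp-p)/.5).round(4).tolist(),"dr",(Ro.from_matrix(R.T@T).as_rotvec()/np.pi).round(4).tolist())
print("tip now",(p+R@np.array([.1204,0,.02])).round(4),"b",R[:,0].round(3),"q",s["q"].round(2),"F",s["force"].round(1),"w",s["gripper_width"],s["t"])
E
python3 dip.py 205 0 .2 0; python3 dip.py 205 60 .16 .009;python3 go.py .58 .18 .32 160
```

```text
t: 48.55
eef_pos: [0.4986, 0.0009, 0.299]
tool_rot: [[0.135, 0.991, -0.002], [0.991, -0.135, 0.002], [0.001, -0.002, -1.0]]
force: [-0.4, -0.3, -0.8]
gripper_width: 0.0146
finger_force: 59.2
tcp [0.717 0.336 0.22 ] slide [0.7235, 0.3417, 0.1582] dr [0.0, -0.001, -0.6821]
tip now [0.5148 0.1203 0.2792] b [0.135 0.991 0.001] q [ 0.82  0.29 -1.03  1.86  0.27  1.15 -0.44] F [-0.4 -0.3 -0.8] w 0.014576605581860908 48.55
tcp [0.638 0.3   0.274] slide [0.63, 0.196, 0.0499] dr [-0.3511, -0.1925, -0.6082]
tip now [0.5148 0.1203 0.2792] b [0.135 0.991 0.001] q [ 0.82  0.29 -1.03  1.86  0.27  1.15 -0.44] F [-0.4 -0.3 -0.8] w 0.014576605581860908 48.55
slide [0.3769, 0.1128, -0.0417] dr [-0.0003, -0.0008, -0.4321] rows>= 10
now [0.4986 0.0009 0.299 ] yaw 82.2 tooldown -1.0 q [ 0.82  0.29 -1.03  1.86  0.27  1.15 -0.44] w 0.0146 ff 59.2 F [-0.4 -0.3 -0.8] t 48.55
```

```bash
python3 -m pendant '{"slide":[[0.04,0.01,-0.04],[0.08,0.02,-0.04],[0.12,0.03,-0.04],[0.16,0.05,-0.04],[0.2,0.06,-0.04],[0.24,0.07,-0.04],[0.28,0.08,-0.04],[0.32,0.09,-0.04],[0.36,0.11,-0.04],[0.377,0.113,-0.04]],"dr":[[0,0,-0.045],[0,0,-0.09],[0,0,-0.135],[0,0,-0.18],[0,0,-0.225],[0,0,-0.27],[0,0,-0.315],[0,0,-0.36],[0,0,-0.405],[0,0,-0.43]],"gripper":[1,1,1,1,1,1,1,1,1,1]}'; python3 dip.py 195 40 .2 .0;python3 dip.py 195 60 .16 .009;
```

```text
t: 49.55
eef_pos: [0.5831, 0.1766, 0.318]
tool_rot: [[-0.936, 0.352, -0.003], [0.352, 0.936, 0.001], [0.003, 0.0, -1.0]]
force: [-0.7, -0.2, -0.3]
gripper_width: 0.0144
finger_force: 59.2
tcp [0.684 0.306 0.293] slide [-0.0984, 0.3135, 0.0503] dr [-0.0686, -0.2159, -0.1897]
tip now [0.4703 0.2189 0.2984] b [-0.936  0.352  0.003] q [ 0.47  0.64 -1.22  1.57  0.6   1.37  0.4 ] F [-0.7 -0.2 -0.3] w 0.014406585503412882 49.55
tcp [0.64  0.294 0.274] slide [-0.0245, 0.2605, 0.0874] dr [-0.1031, -0.3231, -0.1793]
tip now [0.4703 0.2189 0.2984] b [-0.936  0.352  0.003] q [ 0.47  0.64 -1.22  1.57  0.6   1.37  0.4 ] F [-0.7 -0.2 -0.3] w 0.014406585503412882 49.55
```

```bash
python3 -m pendant '{"slide":[[-0.003,0.03,0],[-0.006,0.06,0.01],[-0.01,0.1,0.02],[-0.013,0.14,0.03],[-0.016,0.18,0.05],[-0.02,0.22,0.07],[-0.024,0.26,0.087],[-0.024,0.26,0.087],[-0.024,0.26,0.087],[-0.024,0.26,0.087]],"dr":[[-0.012,-0.038,-0.021],[-0.024,-0.076,-0.042],[-0.036,-0.114,-0.063],[-0.048,-0.152,-0.084],[-0.06,-0.19,-0.105],[-0.072,-0.228,-0.126],[-0.084,-0.266,-0.147],[-0.096,-0.304,-0.168],[-0.103,-0.323,-0.179],[-0.103,-0.323,-0.179]],"gripper":[1,1,1,1,1,1,1,1,1,1]}'; python3 dip.py 195 60 .16 .009; python3 -c "
from h import *
cap('scene','hover')
from pot import pot
pot(.066,(.607,.285),('scene',))"
```

```text
t: 50.55
eef_pos: [0.6393, 0.2929, 0.2746]
tool_rot: [[-0.481, -0.256, 0.838], [-0.129, 0.967, 0.221], [-0.867, -0.002, -0.498]]
force: [1.5, -1.0, -1.9]
gripper_width: 0.0143
finger_force: 59.2
tcp [0.64  0.294 0.274] slide [-0.0006, 0.0022, 0.0025] dr [-0.0012, 0.0006, 0.0]
tip now [0.5982 0.2818 0.1603] b [-0.481 -0.129 -0.867] q [ 0.21  0.49 -0.97  2.21  2.26  0.76 -0.68] F [ 1.5 -1.  -1.9] w 0.014339326508933 50.55
scene pot [0.6091 0.2864] 0.0459 rim z 0.0662 handle n 257 dir 102.6 maxr 0.123 topz 0.0608
```

View pics/hover.png

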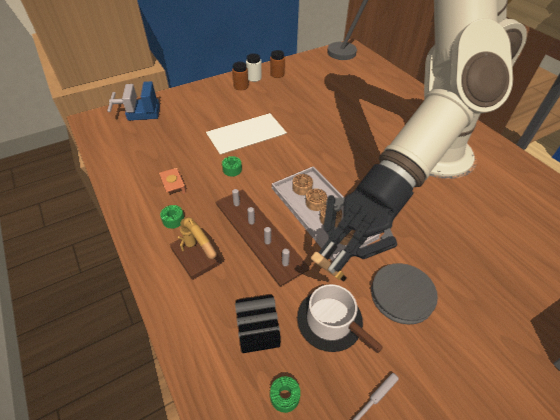

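```bash
python3 - <<'E'
from h import *
s=telemetry.state();c=cap("scene");tip=np.array(s["eef_pos"])+np.array(s["tool_rot"])@[.1204,0,.02]
q=np.linalg.inv(c["T"])@np.r_[tip,1];q=c["mtx"]@np.array([q[0],-q[1],-q[2]]);print("proj",q[:2]/q[2])
im=cv2.cvtColor(c["image"],cv2.COLOR_RGB2BGR);cv2.imwrite("pics/tipcrop.png",cv2.resize(im[220:360,260:420],None,fx=4,fy=4))
E
```

```text
proj [341.80433618 275.74132044]
```

View pics/tipcrop.png

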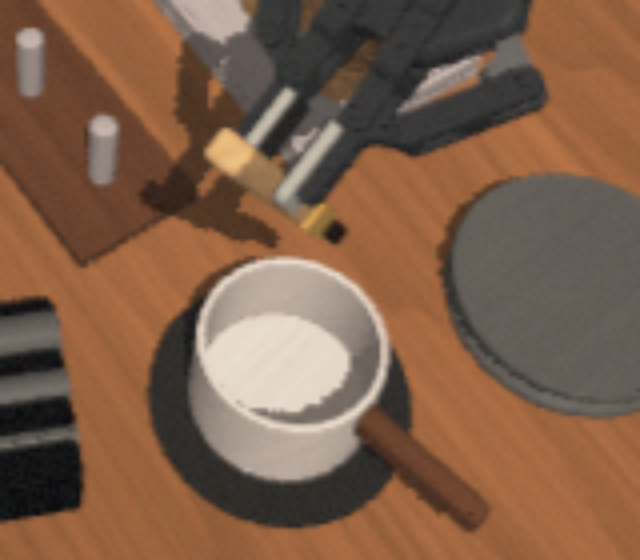

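The bristle tip is at crop (335,232), i.e. scene (344,278), against a projected (342,276), so the brush hasn't slipped. Now I dip.

```bash
python3 -m pendant '{"slide":[[0.02,0.001,0.012],[0.05,0.001,0.029],[0.08,0.002,0.046],[0.11,0.002,0.063],[0.14,0.002,0.08],[0.17,0.002,0.098],[0.195,0.002,0.112],[0.21,0.002,0.121],[0.217,0.002,0.125],[0.217,0.002,0.125]],"dr":[[0,0,0],[0,0,0],[0,0,0],[0,0,0],[0,0,0],[0,0,0],[0,0,0],[0,0,0],[0,0,0],[0,0,0]],"gripper":[1,1,1,1,1,1,1,1,1,1]}' && python3 -m pendant '{"slide":[[0,0,0],[0,0,0],[0,0,0],[0,0,0],[0,0,0],[0,0,0],[0,0,0],[0,0,0]],"dr":[[0,0,0],[0,0,0],[0,0,0],[0,0,0],[0,0,0],[0,0,0],[0,0,0],[0,0,0]],"gripper":[1,1,1,1,1,1,1,1]}'; python3 dip.py 195 60 .035 .009
```

```text
t: 51.7
eef_pos: [0.6412, 0.2927, 0.1509]
tool_rot: [[-0.483, -0.25, 0.839], [-0.126, 0.968, 0.216], [-0.866, -0.002, -0.499]]
force: [-0.2, 0.1, -0.1]
gripper_width: 0.0145
finger_force: 59.2
t: 52.5
eef_pos: [0.6409, 0.2929, 0.1513]
tool_rot: [[-0.482, -0.251, 0.839], [-0.127, 0.968, 0.217], [-0.867, -0.002, -0.498]]
force: [0.7, 0.8, -1.2]
gripper_width: 0.0146
finger_force: 59.2
tcp [0.64  0.294 0.149] slide [0.0039, 0.003, 0.0015] dr [-0.0024, 0.0007, -0.0008]
tip now [0.5997 0.282  0.037 ] b [-0.482 -0.127 -0.867] q [ 0.12  0.8  -0.87  2.23  2.52  1.03 -0.8 ] F [ 0.7  0.8 -1.2] w 0.014629130436647047 52.5
```

```bash
python3 -m pendant '{"slide":[[0.004,0,0.002],[0.008,0,0.005],[0.008,0,0.005],[0.008,0,0.005],[0.008,0,0.005],[0.008,0,0.005],[0.008,0,0.005],[0.008,0,0.005]],"dr":[[0,0,0],[0,0,0],[0,0,0],[0,0,0],[0,0,0],[0,0,0],[0,0,0],[0,0,0]],"gripper":[1,1,1,1,1,1,1,1]}'; python3 dip.py 195 60 .035 .009; python3 -m pendant '{"slide":[[-0.02,0,-0.011],[-0.05,0,-0.029],[-0.08,0,-0.046],[-0.11,0,-0.063],[-0.14,0,-0.08],[-0.17,0,-0.098],[-0.2,0,-0.115],[-0.22,0,-0.126],[-0.225,0,-0.13],[-0.225,0,-0.13]],"dr":[[0,0,0],[0,0,0],[0,0,0],[0,0,0],[0,0,0],[0,0,0],[0,0,0],[0,0,0],[0,0,0],[0,0,0]],"gripper":[1,1,1,1,1,1,1,1,1,1]}'; python3 -c "
from pot import pot
pot(.066,(.607,.285),('scene',))"; python3 go.py .583 .177 .318 159.4
```

```text
t: 53.3
eef_pos: [0.6412, 0.293, 0.1468]
tool_rot: [[-0.482, -0.251, 0.84], [-0.127, 0.968, 0.217], [-0.867, -0.002, -0.498]]
force: [-0.5, 0.9, -0.7]
gripper_width: 0.0144
finger_force: 59.2
tcp [0.64  0.294 0.149] slide [-0.0038, 0.0029, -0.0035] dr [-0.0024, 0.0007, -0.0008]
tip now [0.6    0.2821 0.0324] b [-0.482 -0.127 -0.867] q [ 0.12  0.82 -0.86  2.23  2.53  1.03 -0.81] F [-0.5  0.9 -0.7] w 0.014392013072762926 53.3
t: 54.3
eef_pos: [0.6408, 0.293, 0.2773]
tool_rot: [[-0.481, -0.251, 0.84], [-0.127, 0.968, 0.217], [-0.868, -0.002, -0.497]]
force: [-0.5, -0.2, -0.6]
gripper_width: 0.0143
finger_force: 59.2
scene pot [0.609  0.2864] 0.0459 rim z 0.0664 handle n 252 dir 103.1 maxr 0.119 topz 0.0613
slide [0.0127, -0.1954, -0.1883] dr [0.1018, 0.3232, 0.1771] rows>= 9
now [0.6406 0.2928 0.2764] yaw -165.3 tooldown -0.4983 q [ 0.21  0.49 -0.97  2.2   2.25  0.76 -0.68] w 0.0142 ff 59.2 F [-0.5 -0.8 -1.3] t 54.35
```

Dipped to tip z 0.032, with the pot unmoved. Next I level the tool and return to the tile.

```bash
python3 -m pendant '{"slide":[[0.001,-0.02,-0.02],[0.003,-0.045,-0.045],[0.005,-0.07,-0.07],[0.007,-0.1,-0.1],[0.009,-0.13,-0.13],[0.011,-0.16,-0.16],[0.013,-0.195,-0.188],[0.013,-0.195,-0.188],[0.013,-0.195,-0.188],[0.013,-0.195,-0.188]],"dr":[[0.012,0.038,0.021],[0.024,0.076,0.042],[0.036,0.114,0.063],[0.048,0.152,0.084],[0.06,0.19,0.105],[0.072,0.228,0.126],[0.084,0.266,0.147],[0.096,0.304,0.168],[0.102,0.323,0.177],[0.102,0.323,0.177]],"gripper":[1,1,1,1,1,1,1,1,1,1]}'; python3 go.py .499 0 .3 85
```

```text
t: 55.35
eef_pos: [0.5829, 0.1764, 0.3177]
tool_rot: [[-0.946, 0.315, 0.079], [0.315, 0.949, -0.008], [-0.077, 0.017, -0.997]]
force: [0.6, 0.5, -0.7]
gripper_width: 0.0138
finger_force: 59.2
slide [0.0503, -0.3883, 0.0249] dr [0.0211, 0.0171, 0.4254] rows>= 9
now [0.5829 0.1764 0.3177] yaw 161.6 tooldown -0.9969 q [ 0.42  0.5  -1.07  1.64  0.51  1.23  0.5 ] w 0.0138 ff 59.2 F [ 0.6  0.5 -0.7] t 55.35
```

```bash
python3 -m pendant '{"slide":[[0.005,-0.04,0],[0.01,-0.08,0],[0.015,-0.12,0],[0.02,-0.16,0.01],[0.025,-0.2,0.01],[0.03,-0.25,0.02],[0.04,-0.3,0.02],[0.045,-0.35,0.025],[0.05,-0.388,0.025],[0.05,-0.388,0.025]],"dr":[[0.002,0.002,0.045],[0.004,0.004,0.09],[0.006,0.006,0.135],[0.008,0.008,0.18],[0.01,0.01,0.225],[0.013,0.012,0.27],[0.016,0.014,0.315],[0.019,0.016,0.36],[0.021,0.017,0.405],[0.021,0.017,0.425]],"gripper":[1,1,1,1,1,1,1,1,1,1]}'; python3 go.py .439 -.372 .28 -2.7
```

```text
t: 56.35
eef_pos: [0.4984, -0.0028, 0.2979]
tool_rot: [[0.092, 0.996, 0.002], [0.996, -0.092, -0.001], [-0.001, 0.003, -1.0]]
force: [-0.2, -0.2, -1.0]
gripper_width: 0.0141
finger_force: 59.2
slide [-0.7462, -0.0506, 0.0365] dr [0.0009, -0.0003, 0.4857] rows>= 11
now [ 0.4984 -0.0028  0.2979] yaw 84.7 tooldown -1.0 q [ 0.67  0.23 -0.83  1.87  0.19  1.12 -0.32] w 0.0141 ff 59.2 F [-0.2 -0.2 -1. ] t 56.35
```

```bash
python3 -m pendant '{"slide":[[-0.07,-0.005,0],[-0.15,-0.01,0],[-0.23,-0.015,0],[-0.31,-0.02,0.01],[-0.39,-0.025,0.01],[-0.47,-0.03,0.02],[-0.55,-0.035,0.02],[-0.63,-0.04,0.03],[-0.71,-0.05,0.035],[-0.746,-0.05,0.036]],"dr":[[0,0,0.046],[0,0,0.092],[0,0,0.138],[0,0,0.184],[0,0,0.23],[0,0,0.276],[0,0,0.322],[0,0,0.368],[0,0,0.414],[0,0,0.46]],"gripper":[1,1,1,1,1,1,1,1,1,1]}';  python3 -m pendant '{"slide":[[0,0,0],[0,0,0]],"dr":[[0,0,0.013],[0,0,0.026]],"gripper":[1,1]}';python3 go.py .4386 -.371 .06 -2.7; python3 inhand.py; python3 -c "
from rolls import *
rolls('scene',.035,((.447,.126),(.447,.06),(.449,-.006),(.45,-.072)))"
```

```text
t: 57.35
eef_pos: [0.4412, -0.373, 0.2787]
tool_rot: [[0.999, 0.032, 0.002], [0.032, -0.999, 0.001], [0.002, -0.001, -1.0]]
force: [-0.2, 0.3, -0.4]
gripper_width: 0.014
finger_force: 59.2
t: 57.55
eef_pos: [0.4433, -0.3693, 0.279]
tool_rot: [[0.999, -0.042, 0.004], [-0.042, -0.999, 0.003], [0.003, -0.003, -1.0]]
force: [0.1, 0.6, -0.6]
gripper_width: 0.0142
finger_force: 59.2
slide [-0.0108, 0.0051, 0.438] dr [-0.0009, -0.0011, 0.0016] rows>= 5
now [ 0.4433 -0.3693  0.279 ] yaw -2.4 tooldown -1.0 q [ 0.95  0.34 -0.38  1.72  0.13  1.11 -1.08] w 0.0142 ff 59.2 F [ 0.1  0.6 -0.6] t 57.55
n 9423 tip x 0.1117 y(x) [-0.0007  0.0008] top z(x) [0.0363 0.012 ]
scene 303 encl 449.0 121.8 32.7 med z 0.0361 rect (array([447.7, 127.5]), array([54.8, 54.4]), 47.9)
scene 282 encl 450.7 56.1 33.0 med z 0.0359 rect (array([448.3,  59.7]), array([60.3, 53.3]), 55.1)
scene 244 encl 446.9 -8.9 33.8 med z 0.0363 rect (array([449.3,  -4.6]), array([57.2, 54.7]), 44.3)
scene 220 encl 452.3 -69.6 28.2 med z 0.0361 rect (array([452.2, -69.8]), array([53.9, 54.7]), 80.1)
```

Brush unchanged in the hand, and the tray is intact. Lowering onto the tile.

```bash
python3 -m pendant '{"slide":[[-0.005,0.002,0.06],[-0.01,0.004,0.14],[-0.01,0.005,0.22],[-0.01,0.005,0.3],[-0.01,0.005,0.38],[-0.01,0.005,0.42],[-0.01,0.005,0.438],[-0.01,0.005,0.438],[-0.01,0.005,0.438]],"dr":[[0,0,0],[0,0,0],[0,0,0],[0,0,0],[0,0,0],[0,0,0],[0,0,0],[0,0,0],[0,0,0]],"gripper":[1,1,1,1,1,1,1,1,1]}'; python3 -m pendant '{"slide":[[0,0,0],[0,0,0]],"dr":[[0,0,0],[0,0,0]],"gripper":[1,1]}'; python3 go.py .4386 -.371 .0335 -2.7
```

```text
t: 58.55
eef_pos: [0.4418, -0.3714, 0.0629]
tool_rot: [[0.999, -0.038, 0.008], [-0.038, -0.999, -0.001], [0.008, 0.0, -1.0]]
force: [-0.2, 0.2, 0.2]
gripper_width: 0.0143
finger_force: 59.2
t: 58.75
eef_pos: [0.4419, -0.3718, 0.0636]
tool_rot: [[0.999, -0.039, 0.009], [-0.039, -0.999, -0.002], [0.009, 0.001, -1.0]]
force: [-0.7, 0.3, -0.9]
gripper_width: 0.0143
finger_force: 59.2
slide [-0.0072, -0.0014, 0.0601] dr [0.0004, -0.0029, 0.0027] rows>= 1
now [ 0.4419 -0.3718  0.0636] yaw -2.2 tooldown -1.0 q [ 0.89  0.61 -0.31  1.87  0.27  0.69 -1.18] w 0.0143 ff 59.2 F [-0.7  0.3 -0.9] t 58.75
```

```bash
python3 -m pendant '{"slide":[[-0.003,-0.001,0.015],[-0.005,-0.001,0.03],[-0.006,-0.001,0.042],[-0.006,-0.001,0.05],[-0.006,-0.001,0.056],[-0.006,-0.001,0.06],[-0.006,-0.001,0.06],[-0.006,-0.001,0.06]],"dr":[[0,-0.003,0.002],[0,-0.003,0.002],[0,-0.003,0.002],[0,-0.003,0.002],[0,-0.003,0.002],[0,-0.003,0.002],[0,-0.003,0.002],[0,-0.003,0.002]],"gripper":[1,1,1,1,1,1,1,1]}'; python3 go.py .4386 -.371 .0335 -2.7
```

```text
t: 59.55
eef_pos: [0.438, -0.3702, 0.0331]
tool_rot: [[0.999, -0.045, -0.003], [-0.045, -0.999, 0.001], [-0.003, -0.0, -1.0]]
force: [-3.7, 2.6, 11.2]
gripper_width: 0.0141
finger_force: 60.7
slide [0.0013, 0.0016, -0.0008] dr [-0.0002, 0.0011, 0.0007] rows>= 1
now [ 0.438  -0.3702  0.0331] yaw -2.6 tooldown -1.0 q [ 0.87  0.66 -0.28  1.88  0.29  0.65 -1.2 ] w 0.0141 ff 60.7 F [-3.7  2.6 11.2] t 59.55
```

Contact, about 11 N. I release and retreat.

```bash
python3 -m pendant '{"slide":[[0,0,-0.002],[0,0,-0.002],[0,0,-0.002],[0,0,-0.002],[0,0,-0.002],[0,0,-0.002]],"dr":[[0,0,0],[0,0,0],[0,0,0],[0,0,0],[0,0,0],[0,0,0]],"gripper":[0.9,0.8,0.7,0.6,0.5,0.4]}' && python3 -m pendant '{"slide":[[0,0,-0.03],[0,0,-0.1],[0,0,-0.2],[-0.03,0,-0.3],[-0.06,0,-0.38],[-0.06,0,-0.38],[-0.06,0,-0.38],[-0.06,0,-0.38]],"dr":[[0,0,0],[0,0,0],[0,0,0],[0,0,0],[0,0,0],[0,0,0],[0,0,0],[0,0,0]],"gripper":[0.4,0.4,0.4,0.4,0.4,0.4,0.4,0.4]}'; python3 wb.py; python3 pot.py .066 .607 .285; python3 - <<'E'
from meas import *
c=cap("top","fin");p=cloud(c);print(rect(sel(p,.33,.57,-.15,.2,.013,.024)))
E
```

```text
t: 60.15
eef_pos: [0.4383, -0.3704, 0.033]
tool_rot: [[0.999, -0.045, -0.002], [-0.045, -0.999, 0.001], [-0.002, -0.0, -1.0]]
force: [1.1, 0.3, -0.1]
gripper_width: 0.0514
finger_force: 0.0
t: 60.95
eef_pos: [0.4084, -0.3687, 0.2228]
tool_rot: [[0.999, -0.045, -0.003], [-0.045, -0.999, 0.001], [-0.003, -0.001, -1.0]]
force: [-0.5, 0.5, -0.3]
gripper_width: 0.0512
finger_force: 0.0
tile (array([ 469.7, -373.6]), array([119.2, 227.6]), 87.4) z 0.0055
brush z [0.0165 0.0189 0.0205] 3214 (array([ 469. , -372.2]), array([ 19.3, 177.8]), 87.0)
yaw(bristles) -2.46 centre [ 0.469  -0.3725] len 0.1778 bristle n 786 bristle z 0.0174 handle z 0.0193
top pot [0.6044 0.2854] 0.046 rim z 0.0661 handle n 116 dir 101.6 maxr 0.124 topz 0.0603
scene pot [0.609  0.2864] 0.0458 rim z 0.0664 handle n 251 dir 103.1 maxr 0.119 topz 0.0611
(array([445.9,  26.5]), array([140.5, 289.7]), 1.1)
```

View pics/fin.png

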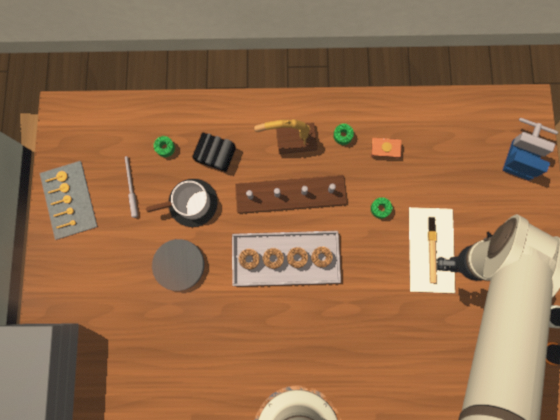

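The picture shows the pot centred on the coaster (192,202), four rolls flat in the tray (250–322, 259) and the brush on its tile (432,250). The arm is clear and the bystanders are where they were.

```bash
python3 -c "
from station import workorder
print(workorder.hand_in())"
```

```text
the job is handed in; nothing more can be done
None
```

The job is done and handed in at about 61 s: the pot is level on the coaster (it was knocked half off partway through, so I put it back before the dip), all four rolls are flat in the tray, and the brush was dipped to about half depth and laid back on its tile.

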